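Kit the wash basket and hang it on the drip stand

TASK

Pull open the drawer of the little bench-top unit and put every part that lies in it (there may be three to five bearings, nuts and a spacer) into the wire wash basket while the basket stands on the bench. Then hang the loaded basket by its wooden rail on the strap hook of the drip stand, between lip and stop, rail across the middle of the strap, so that it hangs level and still, with the drawer pushed fully shut again at the end. Leave the piston, the tape roll and the brake pad where they are, and do not tip the basket over.

Things in the scene. Friction and masses are not known exactly. Their poses are not given: they have to be found in the camera images.
- unit: Fixed low drawer unit, dark sheet steel, 330 wide, 85 high, one grey-fronted plywood drawer. Origin: centre of its footprint on the bench; front faces its own -x (toward the robot), z up. Casing's front edge at x = -105. Drawer floor 22 above the bench, its side walls end at 63, front panel at 73. All mm.
- unit_drawer0 (a joint): Drawer slide, m: 0 = shut, 0.165 = fully out, toward the unit's -x; 1 N friction, stays where left; starts 0 to 0.015. At value q the drawer's inside spans, in the unit's frame, x = -0.099 - q (front wall) to 0.047 - q (cross partition; empty behind it), y = -0.144 to +0.144.
- unit_drawer0_handle (a point): Middle of the drawer's pull: a round steel bar 11 mm thick and 120 mm long, level, parallel to the unit's y, 47 mm above the bench, its axis 35 mm in front of the drawer's face (29 mm of free gap behind it). It travels with the drawer.
- bearing_a: Larger ball bearing, steel ring 47 mm across, 14 mm high, 80 g. Origin: centre of its underside, z up when it lies flat. Starts flat on the drawer floor; may be absent (then it counts for nothing). 
- bearing_b: Smaller ball bearing, 40 mm across, 14 mm high, 80 g. Origin: centre of its underside, z up when it lies flat. Starts flat on the drawer floor; may be absent (then it counts for nothing). 
- spacer: Alloy hub spacer, plain thick tube 38 mm across, 30 mm high, 60 g. Origin: centre of its underside, z up when it lies flat. Starts flat on the drawer floor; may be absent (then it counts for nothing). 
- nut_a: Large hexagonal lock nut, 36 mm across flats (flats face its own x and every 60 degrees from it), 41 mm across corners, 16 mm high, 70 g. Origin: centre of its underside, z up when it lies flat. Starts flat on the drawer floor; may be absent (then it counts for nothing). 
- nut_b: A second nut, the same as nut_a. Origin: centre of its underside, z up when it lies flat. Starts flat on the drawer floor; may be absent (then it counts for nothing). 
- basket: Loose wire wash basket, 200 (its x) by 140 (y), walls 42 high, 4 thick, floor 4; 0.32 to 0.48 kg. Origin: centre of its underside, z up. Flat uprights 22 wide at the middles of its long sides (y = +-71) carry a fixed wooden hand rail across its middle, along y: 138 long, 24 thick (x), from 100 (underside) to 134 (top) above the basket's underside. All mm.
- basket_rail (a point): Centre of the underside of the basket's wooden hand rail, 100 mm above the basket's underside; axes as the basket's.
- stand: Fixed drip stand: steel tray 200 x 120 x 12 mm, post 22 x 30 mm at its own x = +150 mm; from the post's top a level flat steel strap, 40 mm wide, 6 mm thick, runs toward the stand's -x as a hook. Origin: centre of the tray on the bench, right under the hook's seat. The basket goes on from the free (lip) end, rail across the strap, strap under the rail.
- hook_seat (a point): Middle of the hook's seat on the strap's upper face, 200 mm above the bench; axes as the stand's. Seat 86 mm long (x = -43 to +43 mm) between a turned-up lip (top 14 mm above the seat, free end of the strap at x = -48 mm) and a like stop toward the post. Nothing stands higher.
- piston: Bystander: alloy piston, 60 mm across, 54 mm high, standing loose beside the stand. Origin: centre of its underside. Keep clear: behind piston and basket stands a fixed teal cabinet, 0.61 m high, its front at world x = 0.63, reaching from y = -0.24 to the right.
- tape: Bystander: roll of black tape, 66 mm across, 19 mm high, lying loose to the right of the basket. Origin: centre of its underside.
- pad: Bystander: brake pad 42 x 84 x 12 mm lying loose to the right of the basket. Origin: centre of its underside.

How it is judged (in metres and radians):
On the way, in this order (a step that is already met when the one before it is completed fails the run):
1. the drawer is pulled open (at least 110 mm) (value of joint unit_drawer0 above 0.11 m), for 0.2 s.
2. every part lies in the basket while the basket stands on the bench (x of bearing_a in the frame of basket between -0.1 and 0.1 m and y of bearing_a in the frame of basket between -0.07 and 0.07 m and z of bearing_a in the frame of basket between -0.01 and 0.06 m and x of bearing_b in the frame of basket between -0.1 and 0.1 m and y of bearing_b in the frame of basket between -0.07 and 0.07 m and z of bearing_b in the frame of basket between -0.01 and 0.06 m and x of spacer in the frame of basket between -0.1 and 0.1 m and y of spacer in the frame of basket between -0.07 and 0.07 m and z of spacer in the frame of basket between -0.01 and 0.06 m and x of nut_a in the frame of basket between -0.1 and 0.1 m and y of nut_a in the frame of basket between -0.07 and 0.07 m and z of nut_a in the frame of basket between -0.01 and 0.06 m and x of nut_b in the frame of basket between -0.1 and 0.1 m and y of nut_b in the frame of basket between -0.07 and 0.07 m and z of nut_b in the frame of basket between -0.01 and 0.06 m and height (world z) of basket below 0.012 m and angle between basket's own z axis and vertical below 0.1 rad), for 0.3 s.
At the end, for the whole second after the job is handed in: Basket hangs still on the hook: rail centre within 40 mm of the seat's middle along and across the strap, -8 to +12 mm in height, over 2 N on the stand, tilt under 0.3 rad, under 0.05 m/s; every part inside the basket, under 60 mm above its underside; drawer within 15 mm of shut (x of basket_rail in the frame of hook_seat between -0.04 and 0.04 m and y of basket_rail in the frame of hook_seat between -0.04 and 0.04 m and z of basket_rail in the frame of hook_seat between -0.008 and 0.012 m and angle between basket's own z axis and vertical below 0.3 rad and contact force between basket and stand above 2 N and linear speed of basket below 0.05 m/s and x of bearing_a in the frame of basket between -0.1 and 0.1 m and y of bearing_a in the frame of basket between -0.07 and 0.07 m and z of bearing_a in the frame of basket between -0.01 and 0.06 m and x of bearing_b in the frame of basket between -0.1 and 0.1 m and y of bearing_b in the frame of basket between -0.07 and 0.07 m and z of bearing_b in the frame of basket between -0.01 and 0.06 m and x of spacer in the frame of basket between -0.1 and 0.1 m and y of spacer in the frame of basket between -0.07 and 0.07 m and z of spacer in the frame of basket between -0.01 and 0.06 m and x of nut_a in the frame of basket between -0.1 and 0.1 m and y of nut_a in the frame of basket between -0.07 and 0.07 m and z of nut_a in the frame of basket between -0.01 and 0.06 m and x of nut_b in the frame of basket between -0.1 and 0.1 m and y of nut_b in the frame of basket between -0.07 and 0.07 m and z of nut_b in the frame of basket between -0.01 and 0.06 m and value of joint unit_drawer0 below 0.015 m); the robot touches nothing.
It fails at once if the piston is moved more than 30 mm (distance of piston from where it was at the start of the episode above 0.03 m).
It fails at once if the tape roll is moved more than 30 mm (distance of tape from where it was at the start of the episode above 0.03 m).
It fails at once if the brake pad is moved more than 30 mm (distance of pad from where it was at the start of the episode above 0.03 m).
It fails at once if the basket is tipped over (more than 0.8 rad) (angle between basket's own z axis and vertical above 0.8 rad).
Of bearing_a, bearing_b, spacer, nut_a, nut_b only 3 to 5 are there at a start; the rules pass over those that are not, and their reading is None.
At some moment in a run one of bearing_a, bearing_b, spacer, nut_a, nut_b may be knocked a few centimetres aside while the robot is not near it.
It also fails if it takes over 210 s, if anything falls off the work surface, if the arm or the gripper's body presses on something with over 40 N, if the wrist force passes 120 N, or if a joint passes its speed limit or range.

ROBOT

A 6-joint arm with a two-finger parallel gripper is mounted at the origin on a cart in front of the work surface, level with it; the furniture and walls round the work are solid. World frame = base frame: x ahead of the robot, y to its left, z up, the work surface at z = 0. Lengths are in mm, angles in rad, forces in N, time in s.
With the tool pointing down it reaches from about 275 to 775 mm from the base axis. Payload 14.6 kg.
Tool frame: the origin (TCP) lies between the finger pads; the fingertips stand r.nose_length ahead of it and the grasp point (between the pads) lies 6 mm ahead of it (r.nose_length is the distance from the TCP to the fingertips, in mm); x points along the fingers, y is the direction in which the jaws open and shut, and the axes are right-handed (so a half turn about x gives the same grasp; the last joint's range is limited). The gripper opens to 85 mm and grips with 20 to 120 N. Pads are 22 mm wide; open, the fingers measure 114 mm over their backs; the gripper's body (76 mm by 85 mm) begins 54 mm behind the grasp point. The pads swing forward as they close: fully open they stand 13 mm farther back than shut.
Start: joints at [1.063, 0.263, -0.048, 1.259, 0, 1.415], TCP at [181.406, 492.666, 256.278] pointing down, gripper open.
Joint ranges: [-2.65, 2.65], [-0.89, 1.7], [-1.18, 1.37], [-2.13, 2.11], [-1.35, 1.29], [-3.14, 3.14]. Speed limits (rad/s): [1.89, 1.89, 2.57, 2.79, 3.14, 3.14].

INTERFACE

Orientations are given as [roll, pitch, yaw] about the fixed x, y, z axes, in that order (R = Rz(yaw) Ry(pitch) Rx(roll)).
In Python, from bench import r, optics gives the robot as it stands.
- The arm moves only by the shell command python3 -m crank 'ROWS'. ROWS is JSON, a list of rows, each a list of 3 entries, a list of its own where there are three numbers: the shift along the tool's x, y, z in units of 40 mm (1.0 is 40 mm), then the turn, a rotation vector about the tool's x, y, z in units of 5 degrees (1.0 is 5 degrees), then the opening, from 0 (shut) to 1 (fully open). In form: [[[tx, ty, tz], [rx, ry, rz], fingers], ...]. A call has 1 to 5 rows; each row is the pose to reach, as a shift and turn from the pose commanded when the call began, along the tool's axes at that moment; what a row does not reach only later rows make up. A row lasts 1/12 s, in which the tool goes at most 41.7 mm and 7.16 degrees, less where a joint would pass 70% of its speed; a pose out of reach is approached as far as the arm can. A call with a gripper value outside its range is refused whole. The fingers move at their own pace and stop on an object; the grip force is fixed at half the most. Time passes only in rows, so rows that repeat a pose let the fingers close. It gives the time, the measured TCP pose, the force and the opening at its end, in the units of the state.
- r.observe(): the state, without advancing time (a new reading comes with each control period).
- optics.grab_frame(name): name is "side" or "top" or "wrist"; returns the picture (420x560x3 uint8, red, green, blue); there is no depth.
- optics.camera_params(name): a dict with "camera_matrix" (3x3 intrinsics, pixels), "R" (3x3) and "t" (3): a world point X has camera coordinates R X + t. Camera axes: x right, y down, z forward; pixel columns grow to the right and rows downward; lengths in mm; the calibration is good to about 2 mm. A picture is of the moment at which its call begins: read the wrist's pose just before it. camera_params takes no time and is no camera call; for the wrist camera it gives the pose at the moment of the call.
- r.close_job(): hands the job in, once; it reports no verdict.
The state is a dict: "clock": time; "joint_pos": joint angles; "dq": joint speeds; "joint_torque": joint torques, N m; "eef_pos": TCP position; "eef_rot": TCP orientation; "ft_force": force on the tool from outside, world axes, zero at the start; "ft_torque": the same for the moment, N m; "finger_gap": finger opening in mm.
Only numpy, scipy, OpenCV 4.12 (cv2) and the standard library are available. Lean on these libraries where they do the work, as an engineer would, in place of code of your own. Each camera call takes 0.05 s, during which the arm holds its last target. There are 200 camera calls.

## Working session

There is one attempt and no reset: what is moved stays moved. The work goes in short steps, Python scripts to look and compute and a shell command to move; the robot and the scene stay as the last step left them, time stands still between calls to the robot, and variables do not carry over. Pictures are saved under pics/ and viewed, about 12 in all and at most 16, crops included, and the job is handed in when it is done.

```bash
mkdir -p pics; ls; python3 - <<'E'
from bench import r, optics
import cv2,numpy as np
print(r.observe()); print(r.nose_length)
a=[optics.grab_frame(n) for n in ("side","top","wrist")]
for n,i in zip(("side","top","wrist"),a):
    cv2.imwrite(f"pics/{n}0.png",i[:,:,::-1])
    p=optics.camera_params(n); print(n,np.round(p["camera_matrix"],1).tolist(),np.round(p["R"],3).tolist(),np.round(p["t"],1).tolist(), np.round(-p["R"].T@p["t"]))
E
```

```text
pics
{'clock': 0.0, 'joint_pos': array([ 1.06270770e+00,  2.63500637e-01, -4.89665252e-02,  1.25939674e+00,
        2.40817621e-05,  1.41550828e+00]), 'dq': array([ 0.00022919, -0.00086457,  0.00051206,  0.00027691, -0.00214143,
        0.00043437]), 'joint_torque': array([-2.43512164e-03, -6.37622380e+01,  3.84559965e+01,  1.42336704e-02,
       -1.93337901e-04,  1.83018341e-05]), 'eef_pos': array([181.26571036, 492.43520438, 255.82577961]), 'eef_rot': array([-1.7486379 ,  1.56972848, -2.1014385 ]), 'ft_force': array([0.49011135, 0.25977309, 0.37710754]), 'ft_torque': array([ 0.0127875 ,  0.01144578, -0.00199889]), 'finger_gap': 85.40962526165984}
25.0
side [[436.8, 0.0, 281.6], [0.0, 436.8, 211.1], [0.0, 0.0, 1.0]] [[0.841, -0.541, 0.003], [-0.407, -0.638, -0.654], [0.355, 0.549, -0.757]] [-473.7, 302.7, 1431.9] [  13. -849. 1283.]
top [[531.4, 0.0, 279.8], [0.0, 531.4, 215.2], [0.0, 0.0, 1.0]] [[0.101, -0.995, 0.003], [-0.939, -0.096, -0.332], [0.33, 0.031, -0.943]] [-69.5, 556.7, 1735.6] [ -44.  -70. 1822.]
wrist [[303.1, 0.0, 281.6], [0.0, 303.1, 204.6], [0.0, 0.0, 1.0]] [[0.345, 0.939, -0.001], [0.905, -0.332, 0.265], [0.248, -0.092, -0.964]] [-525.3, -34.5, 377.9] [119. 516. 373.]
```

View pics/top0.png

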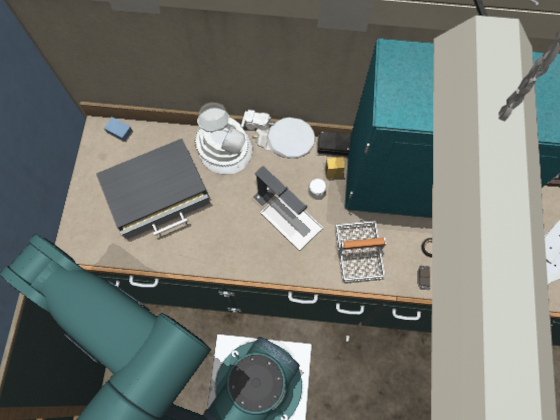

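View pics/side0.png

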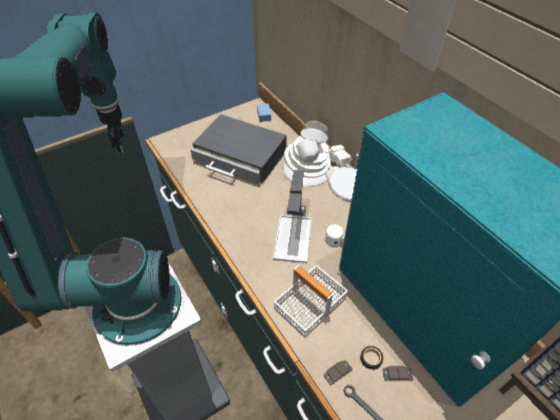

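```bash
cat > h.py <<'E'
from bench import r, optics
import cv2,numpy as np
from scipy.spatial.transform import Rotation as Ro
def ray(p,uv):
    d=p["R"].T@np.linalg.solve(p["camera_matrix"],[uv[0],uv[1],1.]); return -p["R"].T@p["t"],d
def cast(p,uv,z):
    c,d=ray(p,uv); return (c+d*(z-c[2])/d[2]).round(1)
def proj(p,X):
    q=p["camera_matrix"]@(p["R"]@np.asarray(X,float)+p["t"]); return (q[:2]/q[2]).round(1)
def tri(p1,u1,p2,u2):
    (c1,d1),(c2,d2)=ray(p1,u1),ray(p2,u2)
    s=np.linalg.lstsq(np.c_[d1,-d2],c2-c1,rcond=None)[0]; a,b=c1+d1*s[0],c2+d2*s[1]
    return ((a+b)/2).round(1),np.linalg.norm(a-b).round(1)
def toolR():
    return Ro.from_euler("xyz",r.observe()["eef_rot"])
def need(pos,yaw=None,rot=None):
    """shift (40mm units) & turn (5deg units) from measured pose to TCP pos, tool down with jaw-axis heading yaw (deg), or rot (Rotation)"""
    o=r.observe(); R0=toolR()
    if yaw is not None:
        best=None
        for k in (0,180):
            y=np.radians(yaw+k); X=np.array([0,0,-1.]);Y=np.array([np.cos(y),np.sin(y),0]);Z=np.cross(X,Y)
            w=(R0.inv()*Ro.from_matrix(np.c_[X,Y,Z])).as_rotvec(degrees=True)/5
            if best is None or np.linalg.norm(w)<np.linalg.norm(best): best=w
        w=best
    else: w=(R0.inv()*rot).as_rotvec(degrees=True)/5 if rot is not None else np.zeros(3)
    s=R0.inv().apply(np.asarray(pos,float)-o["eef_pos"])/40
    print("need shift",s.round(2),"turn",w.round(2))
def stat():
    o=r.observe(); print(round(o["clock"],2),o["eef_pos"].round(1),"\n",toolR().as_matrix().round(3),o["finger_gap"].round(1),o["ft_force"].round(1),o["joint_pos"].round(2))
E
python3 - <<'E'
import cv2
t=cv2.imread("pics/top0.png");s=cv2.imread("pics/side0.png")
cv2.imwrite("pics/c1.png",cv2.resize(t[130:290,90:400],None,fx=2.58,fy=2.58,interpolation=cv2.INTER_CUBIC)[:600,:800])
cv2.imwrite("pics/c2.png",cv2.resize(s[110:340,170:360],None,fx=2.6,fy=2.6,interpolation=cv2.INTER_CUBIC)[:600,:800])
E
```

```text
(no output)
```

View pics/c1.png

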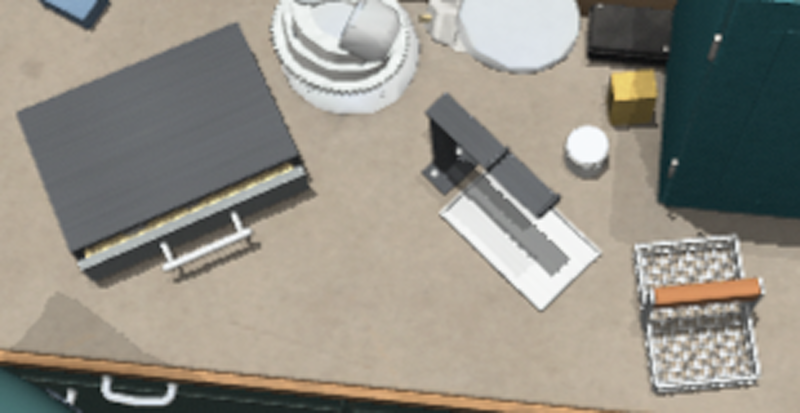

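View pics/c2.png

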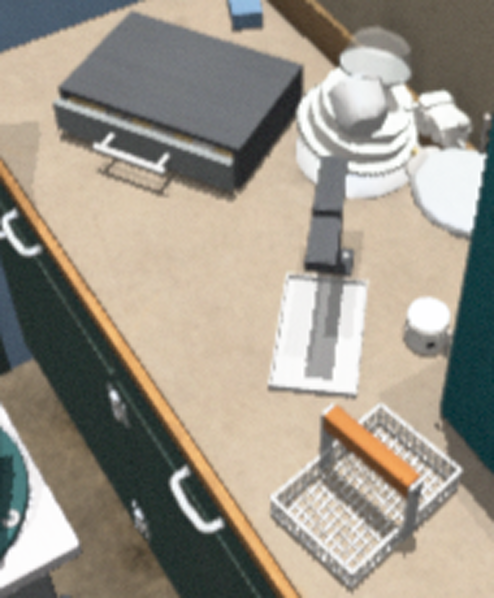

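```bash
python3 - <<'E'
from h import *
T=optics.camera_params("top");S=optics.camera_params("side")
a=lambda x,y:(90+x/2.58,130+y/2.58); b=lambda x,y:(170+x/2.6,110+y/2.6)
print("handle",cast(T,a(168,266),47),cast(T,a(248,233),47),tri(T,a(208,249),S,b(131,156)))
for c in [(20,113),(237,25),(302,160),(80,253)]: print("case",cast(T,a(*c),85))
for c in [(450,95),(428,112)]: print("strap post",cast(T,a(*c),200))
for c in [(558,188),(543,213)]: print("strap lip",cast(T,a(*c),214), proj(S,cast(T,a(*c),214)))
for c in [(440,210),(541,309),(600,252)]: print("tray",cast(T,a(*c),12))
for c in [(636,245),(738,236),(760,382),(657,390)]: print("bask rim",cast(T,a(*c),42))
print("rail",cast(T,a(652,298),134),cast(T,a(762,287),134),tri(T,a(650,292),S,b(330,412)),tri(T,a(762,283),S,b(418,483)))
print("piston top",cast(T,a(588,143),54))
E
```

```text
handle [467.5 416.   47. ] [525.2 315.6  47. ] (array([499.5, 365.6,  48.4]), np.float64(5.7))
case [654.1 647.9  85. ]
case [818.6 372.1  85. ]
case [624.5 250.9  85. ]
case [462.6 525.2  85. ]
strap post [689.5  52.2 200. ]
strap post [662.8  77.7 200. ]
strap lip [570.1 -97.7 214. ] [299.9 208.9]
strap lip [535.  -81.9 214. ] [288.2 210.2]
tray [597.5  60.8  12. ]
tray [468.4 -92.9  12. ]
tray [ 558.4 -167.2   12. ]
bask rim [ 563.5 -213.8   42. ]
bask rim [ 590.7 -352.2   42. ]
bask rim [ 389.6 -389.5   42. ]
bask rim [ 365.1 -254.6   42. ]
rail [ 462.8 -231.4  134. ] [ 491.8 -371.1  134. ] (array([ 474.7, -230. ,  114.1]), np.float64(3.8)) (array([ 499. , -372. ,  127.1]), np.float64(0.7))
piston top [ 702.2 -136.4   54. ]
```

```bash
python3 - <<'E'
from h import *
stat(); need([497,366,140],yaw=30.5)
E
```

```text
Traceback (most recent call last):
  File "h.py", line 30, in stat
    o=r.observe(); print(round(o["clock"],2),o["eef_pos"].round(1),"\n",toolR().as_matrix().round(3),o["finger_gap"].round(1),o["ft_force"].round(1),o["joint_pos"].round(2))
                                                                                                     ^^^^^^^^^^^^^^^^^^^^^
AttributeError: 'float' object has no attribute 'round'
```

```bash
python3 -m crank --help 2>&1 | head -20
```

```text
invalid input: not JSON, or not a number
```

```bash
sed -i 's/o\["finger_gap"\].round(1)/round(o["finger_gap"],1)/' h.py; python3 - <<'E'
from h import *
stat(); need([497,366,140],yaw=30.5)
E
```

```text
0.15 [181.3 492.5 255.9] 
 [[-0.     0.346  0.938]
 [-0.001  0.938 -0.346]
 [-1.    -0.001 -0.   ]] 85.5 [-0.8 -0.3  0.2] [ 1.06  0.26 -0.05  1.26 -0.    1.42]
need shift [ 2.9  -0.24  8.5 ] turn [7.86 0.   0.01]
```

```bash
python3 -m crank '[[[1.4,-0.1,5],[7.86,0,0],0.3],[[1.4,-0.1,5],[7.86,0,0],0.3],[[1.4,-0.1,5],[7.86,0,0],0.3],[[1.4,-0.1,5],[7.86,0,0],0.3],[[1.4,-0.1,5],[7.86,0,0],0.3]]'; python3 - <<'E'
from h import *
stat(); need([497,366,140],yaw=30.5)
E
```

```text
clock: 0.57
eef_pos: [369.3, 418.7, 199.6]
eef_rot: [-1.422, 1.571, -2.406]
ft_force: [0.0, 1.5, -0.2]
finger_gap: 26.4
0.57 [369.3 418.7 199.6] 
 [[-0.     0.833  0.554]
 [-0.     0.554 -0.833]
 [-1.    -0.     0.   ]] 26.4 [ 0.   1.5 -0.2] [ 0.7   0.34 -0.09  1.14 -0.    1.69]
need shift [1.49 1.93 2.87] turn [0.63 0.   0.  ]
```

```bash
python3 -m crank '[[[1.49,1.93,2.87],[0.63,0,0],0.3],[[1.49,1.93,2.87],[0.63,0,0],0.3],[[1.49,1.93,2.87],[0.63,0,0],0.3],[[1.49,1.93,2.87],[0.63,0,0],0.3],[[1.49,1.93,2.87],[0.63,0,0],0.3]]'; python3 - <<'E'
from h import *
stat(); need([497,366,53],yaw=30.5)
w=optics.grab_frame("wrist"); cv2.imwrite("pics/w1.png",w[:,:,::-1]); P=optics.camera_params("wrist")
for h in (-60,0,60):
  print(proj(P,[497+h*.507,366-h*.862,47]))
E
```

```text
clock: 0.98
eef_pos: [499.0, 365.2, 137.7]
eef_rot: [-1.331, 1.568, -2.368]
ft_force: [-0.3, -0.0, -0.7]
finger_gap: 25.6
0.98 [499.  365.2 137.7] 
 [[-0.002  0.861  0.509]
 [-0.002  0.509 -0.861]
 [-1.    -0.003  0.001]] 25.6 [-0.3 -0.  -0.7] [ 0.5   0.48 -0.04  1.06 -0.    1.54]
need shift [ 2.12 -0.03 -0.04] turn [0.02 0.01 0.03]
[281.2 132.9]
[280.9 218. ]
[280.6 291.7]
```

View pics/w1.png

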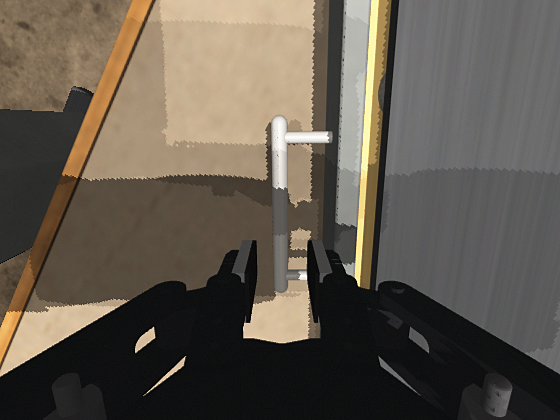

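```bash
python3 -m crank '[[[0.7,-0.03,-0.04],[0,0,0],0.3],[[1.3,-0.03,-0.04],[0,0,0],0.3],[[1.8,-0.03,-0.04],[0,0,0],0.3],[[2.12,-0.03,-0.04],[0,0,0],0.3],[[2.12,-0.03,-0.04],[0,0,0],0.3]]'&& python3 -m crank '[[[0,0,0],[0,0,0],0],[[0,0,0],[0,0,0],0],[[0,0,0],[0,0,0],0],[[0,0,0],[0,0,0],0],[[0,0,0],[0,0,0],0]]' && python3 -m crank '[[[0,-0.5,0],[0,0,0],0],[[0,-1.2,0],[0,0,0],0],[[0,-2,0],[0,0,0],0],[[0,-2.7,0],[0,0,0],0],[[0,-3.2,0],[0,0,0],0]]'
```

```text
clock: 1.45
eef_pos: [492.6, 368.8, 54.4]
eef_rot: [-1.694, 1.569, -2.726]
ft_force: [-0.2, 0.3, -0.4]
finger_gap: 25.9
clock: 1.87
eef_pos: [493.6, 369.1, 56.4]
eef_rot: [2.809, 1.57, 1.777]
ft_force: [-4.9, 5.4, 0.4]
finger_gap: 8.6
clock: 2.28
eef_pos: [382.3, 302.0, 56.4]
eef_rot: [1.443, 1.57, 0.41]
ft_force: [2.3, 3.0, -3.0]
finger_gap: 8.9
```

```bash
python3 -m crank '[[[0,-0.2,0],[0,0,0],0],[[0,-0.4,0],[0,0,0],0],[[0,-0.5,0],[0,0,0],0],[[0,-0.5,0],[0,0,0],0],[[0,-0.5,0],[0,0,0],0]]'&& python3 -m crank '[[[0,0,0],[0,0,0],0.3],[[0,0,0],[0,0,0],0.3],[[0,0,0],[0,0,0],0.3],[[-0.5,0,0],[0,0,0],0.3],[[-1.3,0,0],[0,0,0],0.3]]' ; python3 - <<'E'
from h import *
stat(); need([440,340,230],yaw=30.5)
E
```

```text
clock: 2.7
eef_pos: [367.9, 293.3, 56.3]
eef_rot: [1.774, 1.569, 0.741]
ft_force: [-3.3, 2.4, 7.4]
finger_gap: 8.9
clock: 3.12
eef_pos: [365.8, 291.9, 106.4]
eef_rot: [-1.558, 1.566, -2.591]
ft_force: [0.8, 0.1, 0.8]
finger_gap: 25.8
3.12 [365.8 291.9 106.4] 
 [[-0.004  0.859  0.512]
 [-0.003  0.512 -0.859]
 [-1.    -0.005  0.   ]] 25.8 [0.8 0.1 0.8] [ 0.5   0.27 -0.47  0.83 -0.    1.53]
need shift [-3.1   2.19 -0.08] turn [0.06 0.   0.06]
```

```bash
python3 - <<'E'
from h import *
need([520,268,240],yaw=30.5)
E
python3 -m crank '[[[-1,0,0],[0,0,0],0.5],[[-2,1,0.5],[0,0,0],0.5],[[-3.3,2,1],[0,0,0],0.5],[[-3.4,2.5,2],[0,0,0],0.5],[[-3.4,3,2.4],[0,0,0],0.5]]';  python3 - <<'E'
from h import *
need([520,268,240],yaw=30.5)
E
```

```text
need shift [-3.35  2.99  2.49] turn [0.06 0.   0.06]
clock: 3.53
eef_pos: [501.4, 276.4, 240.8]
eef_rot: [1.341, 1.567, 0.309]
ft_force: [1.1, 1.1, 0.7]
finger_gap: 42.5
need shift [0.02 0.29 0.42] turn [ 0.08  0.01 -0.04]
```

```bash
python3 -m crank '[[[0,0.29,0.42],[0,0,0],0.5],[[0,0.29,0.42],[0,0,0],0.5],[[0,0.29,0.42],[0,0,0],0.5],[[0,0.29,0.42],[0,0,0],0.5]]'; python3 - <<'E'
from h import *
import pickle
stat();P=optics.camera_params("wrist");w=optics.grab_frame("wrist");cv2.imwrite("pics/w2.png",w[:,:,::-1]); 
pickle.dump(P,open("P2.pkl","wb"))
t=optics.grab_frame("top");cv2.imwrite("pics/top2.png",t[:,:,::-1])
E
```

```text
clock: 3.87
eef_pos: [517.8, 267.9, 237.4]
eef_rot: [-1.776, 1.57, -2.809]
ft_force: [-0.5, -0.9, 0.3]
finger_gap: 42.9
3.87 [517.8 267.9 237.4] 
 [[-0.001  0.859  0.512]
 [-0.     0.512 -0.859]
 [-1.    -0.001 -0.   ]] 42.9 [-0.5 -0.9  0.3] [0.34 0.37 0.06 1.26 0.   1.37]
```

View pics/w2.png

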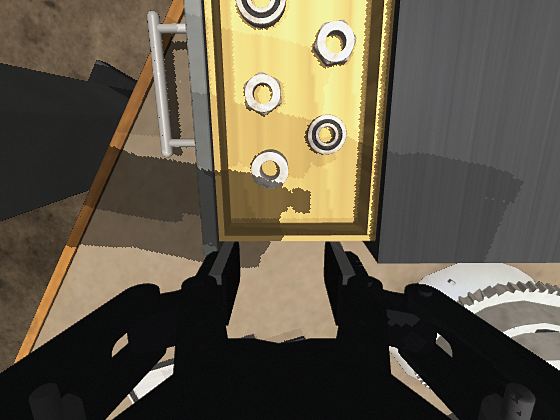

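```bash
python3 - <<'E'
import cv2
i=cv2.imread("pics/w2.png"); cv2.imwrite("pics/c3.png",cv2.resize(i[0:200,200:400],None,fx=3,fy=3,interpolation=cv2.INTER_CUBIC))
E
```

```text
(no output)
```

View pics/c3.png

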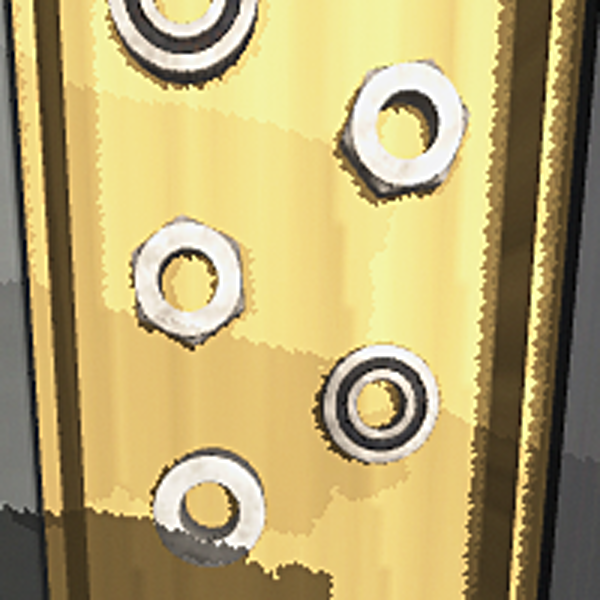

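```bash
python3 - <<'E'
from h import *
import pickle
P=pickle.load(open("P2.pkl","rb"))
A=np.radians(30.5);ex=np.array([np.cos(A),np.sin(A)]);ey=np.array([-ex[1],ex[0]])
H=np.array([0.,0])
for n,c,z in [("bea",(183,2),36),("nut1",(408,125),38),("nut2",(189,278),38),("beb",(381,403),36),("spa",(209,507),52)]:
    w=cast(P,(200+c[0]/3,c[1]/3),z); print(n,w,"unit-ish",(w[:2]@ex).round(1),(w[:2]@ey).round(1))
for n,uv,z in [("handle",(161,85),52),("hend",(153,13),47),("hend",(167,155),47),("frontwall in top",(208,100),63),("part top",(380,100),63),("-y wall",(300,240),63),("-y wall floor",(300,222),22)]:
    w=cast(P,uv,z); print(n,w,(w[:2]@ex).round(1),(w[:2]@ey).round(1))
need([0,0,0],yaw=120.5)
E
```

```text
bea [412.2 408.3  36. ] unit-ish 562.4 142.6
nut1 [490.3 414.7  38. ] unit-ish 632.9 108.5
nut2 [453.8 340.   38. ] unit-ish 563.6 62.6
beb [530.  338.9  36. ] unit-ish 628.7 23.0
spa [496.8 280.3  52. ] unit-ish 570.3 -10.6
handle [369.9 296.4  52. ] 469.2 67.6
hend [336.3 347.3  47. ] 466.0 128.6
hend [401.1 238.8  47. ] 466.8 2.2
frontwall in top [416.2 307.7  63. ] 514.8 53.9
part top [550.8 388.1  63. ] 671.6 54.8
-y wall [560.2 234.5  63. ] 601.7 -82.3
-y wall floor [559.2 240.6  22. ] 603.9 -76.5
need shift [  5.95 -14.54  -0.88] turn [-1.793e+01 -1.000e-02  0.000e+00]
```

```bash
cat >> h.py <<'E'
A=np.radians(30.5);ex=np.array([np.cos(A),np.sin(A)]);ey=np.array([-ex[1],ex[0]])
def w2u(w): return np.array([w[:2]@ex,w[:2]@ey])
def u2w(x,y,z): return np.array([*(x*ex+y*ey),z])
def find(img,P,box=(520,658,-74,206)):
    """pale blobs on drawer floor; returns unit-ish position at z=37, diameter mm, world"""
    hsv=cv2.cvtColor(img,cv2.COLOR_RGB2HSV)
    m=((hsv[...,1]<75)&(hsv[...,2]>70)).astype(np.uint8)
    poly=np.array([proj(P,u2w(x,y,30)) for x,y in [(box[0],box[2]),(box[1],box[2]),(box[1],box[3]),(box[0],box[3])]],np.int32)
    k=np.zeros_like(m); cv2.fillPoly(k,[poly],1); m*=k
    m=cv2.morphologyEx(m,cv2.MORPH_CLOSE,np.ones((3,3)))
    out=[]
    for c in cv2.findContours(m,cv2.RETR_EXTERNAL,cv2.CHAIN_APPROX_NONE)[0]:
        if cv2.contourArea(c)<150: continue
        (u,v),rad=cv2.minEnclosingCircle(c); w=cast(P,(u,v),37); d=2*np.linalg.norm(cast(P,(u+rad,v),37)-w)
        out.append((w2u(w).round(1).tolist(),round(d,1),w[:2].tolist(),(round(u),round(v))))
    for o in out: print(o)
E
python3 -m crank '[[[0,-0.1,-0.9],[-1.4,0,0],0.75],[[0,-0.2,-1.8],[-2.8,0,0],0.75],[[0,-0.3,-2.7],[-4.2,0,0],0.75],[[0,-0.4,-3.6],[-5.6,0,0],0.75],[[0,-0.48,-4.3],[-7,0,0],0.75]]'; python3 -m crank '[[[0,0,0],[-7,0,0],0.75],[[0,0,0],[-7,0,0],0.75],[[0,0,0],[-7,0,0],0.75],[[0,0,0],[-7,0,0],0.75],[[0,0,0],[-7,0,0],0.75]]';python3 - <<'E'
from h import *
import pickle
P=pickle.load(open("P2.pkl","rb")); find(cv2.imread("pics/w2.png")[:,:,::-1].copy(),P)
need([412,408,150],yaw=120.5)
E
```

```text
clock: 4.38
eef_pos: [411.0, 407.6, 238.2]
eef_rot: [2.191, 1.57, 1.777]
ft_force: [0.6, -0.3, -0.3]
finger_gap: 64.0
clock: 4.8
eef_pos: [412.6, 406.0, 238.0]
eef_rot: [-2.564, 1.571, -2.368]
ft_force: [1.0, 0.4, 1.0]
finger_gap: 64.0
([569.9, -12.7], np.float64(41.3), [497.5, 278.3], (270, 169))
([628.6, 23.1], np.float64(40.8), [529.9, 338.9], (327, 134))
([562.5, 62.4], np.float64(41.9), [453.0, 339.3], (262, 93))
([632.7, 108.5], np.float64(44.3), [490.1, 414.6], (336, 42))
([562.0, 141.1], np.float64(45.2), [412.6, 406.8], (260, 2))
need shift [ 2.2   0.05 -0.  ] turn [-3.85 -0.    0.  ]
```

```bash
python3 -m crank '[[[1,0.05,0],[-2,0,0],0.75],[[1.6,0.05,0],[-3.85,0,0],0.75],[[2.2,0.05,0],[-3.85,0,0],0.75],[[2.2,0.05,0],[-3.85,0,0],0.75],[[2.2,0.05,0],[-3.85,0,0],0.75]]';python3 - <<'E'
from h import *
stat(); P=optics.camera_params("wrist");w=optics.grab_frame("wrist");cv2.imwrite("pics/w3.png",w[:,:,::-1]); find(w,P)
need([412.4,408,50],yaw=120.5)
E
```

```text
clock: 5.22
eef_pos: [412.3, 407.6, 149.9]
eef_rot: [-3.019, 1.569, -2.496]
ft_force: [0.7, 1.0, 1.3]
finger_gap: 63.9
5.22 [412.3 407.6 149.9] 
 [[-0.001 -0.499  0.866]
 [-0.001  0.866  0.499]
 [-1.    -0.    -0.002]] 63.9 [0.7 1.  1.3] [ 0.64  0.41 -0.12  1.04 -0.    0.12]
([629.1, 109.7], np.float64(40.1), [486.4, 413.8], (244, 285))
([622.8, 24.7], np.float64(41.6), [524.1, 337.4], (143, 279))
([570.8, -14.0], np.float64(56.4), [498.9, 277.6], (86, 221))
([562.3, 147.5], np.float64(28.4), [409.6, 412.5], (288, 209))
([561.9, 63.3], np.float64(40.4), [452.0, 339.7], (182, 210))
([561.0, 147.5], np.float64(46.2), [408.5, 411.8], (288, 208))
([519.5, -19.9], np.float64(95.2), [457.7, 246.5], (66, 156))
need shift [ 2.53  0.01 -0.02] turn [-0.12  0.01 -0.  ]
```

View pics/w3.png

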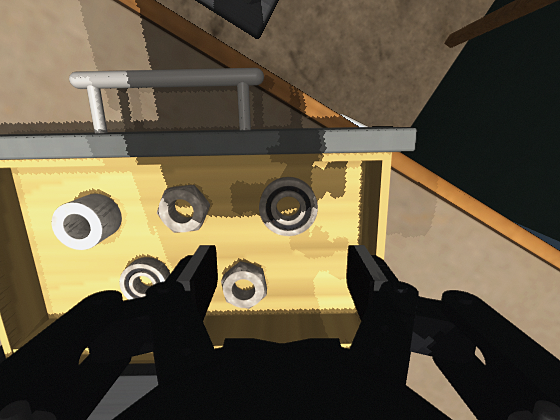

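```bash
python3 -m crank '[[[0.8,0.13,-0.02],[-0.1,0,0],0.75],[[1.6,0.13,-0.02],[-0.1,0,0],0.75],[[2.2,0.13,-0.02],[-0.1,0,0],0.75],[[2.55,0.13,-0.02],[-0.1,0,0],0.75],[[2.55,0.13,-0.02],[-0.1,0,0],0.75]]' && python3 -m crank '[[[0,0,0],[0,0,0],0.3],[[0,0,0],[0,0,0],0.3],[[0,0,0],[0,0,0],0.3],[[0,0,0],[0,0,0],0.3],[[0,0,0],[0,0,0],0.3]]'
```

```text
clock: 5.68
eef_pos: [409.5, 411.7, 47.0]
eef_rot: [-3.035, 1.569, -2.504]
ft_force: [-0.9, -0.7, -0.6]
finger_gap: 64.2
clock: 6.1
eef_pos: [411.3, 412.9, 50.3]
eef_rot: [0.153, 1.567, 0.685]
ft_force: [0.0, 0.3, 8.2]
finger_gap: 44.3
```

```bash
python3 -m crank '[[[-0.6,0,0],[0,0,0],0.3],[[-1.6,0,0],[0,0,0],0.3],[[-2.6,0,0],[0,0,0],0.3],[[-3.6,-0.3,-0.1],[0,0,0],0.3],[[-4.6,-0.8,-0.3],[0,0,0],0.3]]' && python3 -m crank '[[[-0.5,-0.8,-0.2],[0,0,0],0.3],[[-1,-1.6,-0.5],[0,0,0],0.3],[[-1.4,-2.4,-0.8],[0,0,0],0.3],[[-1.4,-3.2,-1.1],[0,0,0],0.3],[[-1.4,-4,-1.4],[0,0,0],0.3]]' && python3 -m crank '[[[0,-0.8,-0.3],[0,0,0],0.3],[[0,-1.6,-0.6],[0,0,0],0.3],[[0,-2.4,-0.9],[0,0,0],0.3],[[0,-3.2,-1.2],[0,0,0],0.3],[[0,-4,-1.5],[0,0,0],0.3]]' && python3 -m crank '[[[0,-0.8,-0.3],[0,0,0],0.3],[[0,-1.6,-0.6],[0,0,0],0.3],[[0,-2.4,-0.9],[0,0,0],0.3],[[0,-3.2,-1.2],[0,0,0],0.3],[[0,-4,-1.5],[0,0,0],0.3]]'; python3 - <<'E'
from h import *
stat(); need([534.5,-257,230],yaw=101)
E
```

```text
clock: 6.52
eef_pos: [415.6, 380.7, 232.3]
eef_rot: [0.121, 1.568, 0.656]
ft_force: [0.5, 0.1, -1.3]
finger_gap: 44.2
clock: 6.93
eef_pos: [449.2, 212.5, 286.9]
eef_rot: [-0.264, 1.567, 0.269]
ft_force: [1.1, -1.0, -1.2]
finger_gap: 44.1
clock: 7.35
eef_pos: [478.6, 43.9, 286.0]
eef_rot: [-0.616, 1.568, -0.083]
ft_force: [0.5, 0.5, -0.8]
finger_gap: 44.0
clock: 7.77
eef_pos: [508.2, -124.5, 286.1]
eef_rot: [-0.928, 1.568, -0.395]
ft_force: [0.6, -0.2, -0.5]
finger_gap: 44.0
7.77 [ 508.2 -124.5  286.1] 
 [[ 0.002 -0.508  0.861]
 [-0.001  0.861  0.508]
 [-1.    -0.002  0.001]] 44.0 [ 0.6 -0.2 -0.5] [-0.4   0.25  0.02  1.33  0.   -0.93]
need shift [ 1.41 -3.18 -1.12] turn [3.9  0.02 0.02]
```

```bash
python3 -m crank '[[[0.2,-0.8,-0.3],[1,0,0],0.3],[[0.4,-1.6,-0.6],[2,0,0],0.3],[[0.8,-2.4,-0.9],[3,0,0],0.3],[[1.2,-3.1,-1.12],[3.9,0,0],0.3],[[1.4,-3.18,-1.12],[3.9,0,0],0.3]]' ; python3 - <<'E'
from h import *
import pickle
stat(); need([534.5,-257,60],yaw=101)
P=optics.camera_params("wrist");w=optics.grab_frame("wrist");cv2.imwrite("pics/w4.png",w[:,:,::-1]);pickle.dump(P,open("P4.pkl","wb"))
bx=np.array([.982,.191]);by=np.array([-.191,.982]);c=np.array([477,-302])
print([proj(P,[*(c+x*bx+y*by),42]).tolist() for x,y in [(100,70),(100,-70),(-100,-70),(-100,70)]],[proj(P,[*(c+y*by),134]).tolist() for y in(-69,69)])
E
```

```text
clock: 8.18
eef_pos: [534.7, -259.2, 227.6]
eef_rot: [-1.44, 1.57, -1.255]
ft_force: [-1.2, 0.4, -1.6]
finger_gap: 44.3
8.18 [ 534.7 -259.2  227.6] 
 [[ 0.    -0.183  0.983]
 [-0.001  0.983  0.183]
 [-1.    -0.001  0.   ]] 44.3 [-1.2  0.4 -1.6] [-0.59  0.39  0.07  1.25 -0.   -0.77]
need shift [4.19 0.06 0.  ] turn [-0.09  0.    0.01]
[[318.6, 221.6], [185.6, 222.4], [164.9, 6.4], [324.4, 5.0]] [[131.7, 125.3], [336.8, 123.8]]
```

View pics/w4.png

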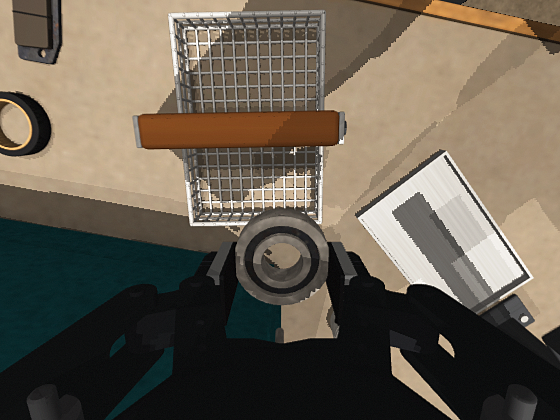

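```bash
python3 - <<'E'
from h import *
import pickle
P=pickle.load(open("P4.pkl","rb"))
q=[cast(P,c,42) for c in [(324,220),(192,225),(170,14),(326,12)]]; print(q,np.mean(q,0))
for z in (134,): print([cast(P,c,z) for c in [(139,131),(342,127)]], cast(P,(240.5,129),z))
E
```

```text
[array([ 559.1, -209. ,   42. ]), array([ 590.2, -344.7,   42. ]), array([ 397.3, -384.9,   42. ]), array([ 370.5, -249.8,   42. ])] [ 479.275 -297.1     42.   ]
[array([ 493. , -364.7,  134. ]), array([ 465.2, -230.3,  134. ])] [ 479.1 -297.3  134. ]
```

```bash
cat >> h.py <<'E'
def b2w(x,y,z):
    b=np.radians(11.8); return np.array([479.2+x*np.cos(b)-y*np.sin(b),-297.2+x*np.sin(b)+y*np.cos(b),z])
E
python3 - <<'E'
from h import *
print(b2w(65,22,44));need(b2w(65,22,44),yaw=101.8)
E
```

```text
[ 538.32746713 -262.37267408   44.        ]
need shift [ 4.57 -0.15  0.08] turn [-0.19 -0.01 -0.01]
```

```bash
python3 -m crank '[[[1,-0.15,0.08],[-0.2,0,0],0.3],[[2,-0.15,0.08],[-0.2,0,0],0.3],[[3,-0.15,0.08],[-0.2,0,0],0.3],[[3.8,-0.15,0.08],[-0.2,0,0],0.3],[[4.3,-0.15,0.08],[-0.2,0,0],0.3]]' && python3 -m crank '[[[0.22,0,0],[0,0,0],0.3],[[0.22,0,0],[0,0,0],0.3],[[0.22,0,0],[0,0,0],0.62],[[0.22,0,0],[0,0,0],0.62],[[0.22,0,0],[0,0,0],0.62]]';  python3 -m crank '[[[-0.2,0,0],[0,0,0],0.62],[[-0.8,0,0],[0,0,0],0.62],[[-1.8,0,0],[0,0,0],0.6],[[-2.8,0,0],[0,0,0],0.6],[[-3.8,0,0],[0,0,0],0.6]]'; python3 - <<'E'
from h import *
stat(); P=optics.camera_params("wrist");w=optics.grab_frame("wrist");cv2.imwrite("pics/w5.png",w[:,:,::-1]);
need(u2w(628.5,24,150),yaw=120.5)
E
```

```text
clock: 8.65
eef_pos: [538.0, -258.8, 54.9]
eef_rot: [2.234, 1.569, 2.446]
ft_force: [0.4, -0.5, -0.6]
finger_gap: 44.3
clock: 9.07
eef_pos: [539.7, -260.7, 49.4]
eef_rot: [-0.779, 1.568, -0.568]
ft_force: [0.6, -0.0, 0.8]
finger_gap: 52.9
clock: 9.48
eef_pos: [538.4, -260.0, 202.7]
eef_rot: [-0.76, 1.57, -0.549]
ft_force: [1.1, -0.2, -0.3]
finger_gap: 51.5
9.48 [ 538.4 -260.   202.7] 
 [[ 0.001 -0.209  0.978]
 [-0.     0.978  0.209]
 [-1.    -0.001  0.001]] 51.5 [ 1.1 -0.2 -0.3] [-0.59  0.41  0.02  1.19  0.   -0.8 ]
need shift [ 1.43 14.76  2.87] turn [-3.68  0.07  0.1 ]
```

View pics/w5.png

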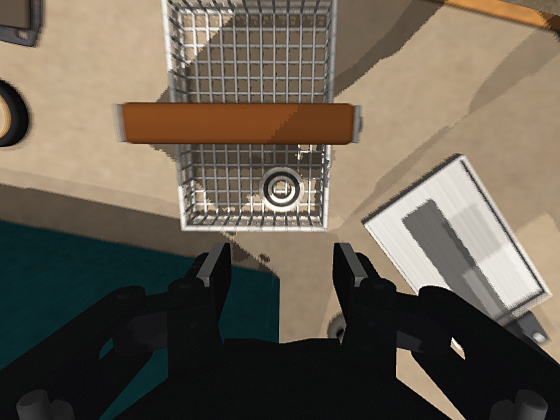

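```bash
python3 -m crank '[[[-0.8,0.3,0],[0,0,0],0.7],[[-1.6,0.8,0],[0,0,0],0.7],[[-2.2,1.6,0.2],[0,0,0],0.7],[[-2.2,2.5,0.4],[0,0,0],0.7],[[-2.2,3.4,0.6],[0,0,0],0.7]]' && python3 -m crank '[[[0,0.9,0.2],[-0.5,0,0],0.7],[[0,1.8,0.4],[-1,0,0],0.7],[[0,2.7,0.6],[-1.5,0,0],0.7],[[0,3.6,0.8],[-2,0,0],0.7],[[0,4.4,1],[-2,0,0],0.7]]'; python3 - <<'E'
from h import *
stat();need(u2w(628.5,24,150),yaw=120.5)
E
```

```text
clock: 9.95
eef_pos: [533.9, -121.4, 290.2]
eef_rot: [-0.558, 1.567, -0.348]
ft_force: [0.1, 0.7, -1.2]
finger_gap: 60.1
clock: 10.37
eef_pos: [535.4, 60.3, 289.0]
eef_rot: [-0.323, 1.569, 0.066]
ft_force: [0.8, -0.2, -0.2]
finger_gap: 60.0
10.37 [535.4  60.3 289. ] 
 [[ 0.002 -0.379  0.925]
 [ 0.     0.925  0.379]
 [-1.    -0.001  0.002]] 60.0 [ 0.8 -0.2 -0.2] [-0.04  0.28  0.06  1.35  0.   -0.43]
need shift [3.47 6.52 2.5 ] turn [-1.65  0.02  0.01]
```

```bash
python3 -m crank '[[[0,0.9,0.3],[-0.5,0,0],0.65],[[0,1.8,0.6],[-1,0,0],0.65],[[0,2.7,0.9],[-1.65,0,0],0.65],[[0.2,3.6,1.2],[-1.65,0,0],0.65],[[0.6,4.4,1.5],[-1.65,0,0],0.65]]' ; python3 - <<'E'
from h import *
need(u2w(628.5,24,150),yaw=120.5)
E
```

```text
clock: 10.78
eef_pos: [525.4, 246.3, 266.0]
eef_rot: [-0.2, 1.566, 0.33]
ft_force: [0.7, -0.7, 0.6]
finger_gap: 55.5
need shift [2.9  1.97 1.25] turn [-0.02  0.05  0.01]
```

```bash
python3 -m crank '[[[0.6,0.6,0.4],[0,0,0],0.65],[[1.2,1.2,0.8],[0,0,0],0.65],[[2,1.7,1.1],[0,0,0],0.65],[[2.6,1.97,1.25],[0,0,0],0.65],[[2.9,1.97,1.25],[0,0,0],0.65]]' ; python3 -m crank '[[[0,0,0],[0,0,0],0.65]]'; python3 - <<'E'
from h import *
stat();P=optics.camera_params("wrist");w=optics.grab_frame("wrist");cv2.imwrite("pics/w6.png",w[:,:,::-1]);find(w,P)
need(u2w(628,24,49),yaw=120.5)
E
```

```text
clock: 11.2
eef_pos: [527.6, 339.2, 145.3]
eef_rot: [2.844, 1.569, -2.907]
ft_force: [0.2, 0.1, -0.2]
finger_gap: 55.4
clock: 11.28
eef_pos: [527.6, 337.4, 145.7]
eef_rot: [3.054, 1.567, -2.698]
ft_force: [1.0, -0.2, -0.0]
finger_gap: 55.7
11.28 [527.6 337.4 145.7] 
 [[-0.003 -0.506  0.863]
 [-0.001  0.863  0.506]
 [-1.     0.    -0.003]] 55.7 [ 1.  -0.2 -0. ] [ 0.44  0.49 -0.    1.09 -0.   -0.09]
([628.5, 23.0], np.float64(38.7), [529.9, 338.8], (281, 214))
([632.2, 108.3], np.float64(40.8), [489.8, 414.2], (390, 218))
([570.2, -13.6], np.float64(42.0), [498.2, 277.7], (231, 138))
([562.9, 62.5], np.float64(41.8), [453.3, 339.5], (336, 127))
need shift [2.46 0.04 0.04] turn [-0.03 -0.02 -0.  ]
```

```bash
python3 -m crank '[[[0.8,0.02,0.05],[0,0,0],0.65],[[1.6,0.02,0.05],[0,0,0],0.65],[[2.1,0.02,0.05],[0,0,0],0.65],[[2.42,0.02,0.05],[0,0,0],0.65],[[2.42,0.02,0.05],[0,0,0],0.65]]' && python3 -m crank '[[[0,0,0],[0,0,0],0.2],[[0,0,0],[0,0,0],0.2],[[0,0,0],[0,0,0],0.2],[[0,0,0],[0,0,0],0.2],[[0,0,0],[0,0,0],0.2]]' && python3 -m crank '[[[-0.6,0,0],[0,0,0],0.2],[[-1.6,0,0],[0,0,0],0.2],[[-2.6,0,0],[0,0,0],0.2],[[-3.6,-0.3,-0.1],[0,0,0],0.2],[[-4.6,-0.9,-0.4],[0,0,0],0.2]]';  python3 - <<'E'
from h import *
stat();need(b2w(65,-24,270),yaw=101.8)
E
```

```text
clock: 11.75
eef_pos: [530.0, 338.0, 50.2]
eef_rot: [3.072, 1.569, -2.683]
ft_force: [-0.3, 0.1, -0.7]
finger_gap: 55.8
clock: 12.17
eef_pos: [531.6, 339.1, 53.2]
eef_rot: [-0.178, 1.567, 0.351]
ft_force: [0.1, -1.8, 8.3]
finger_gap: 36.8
clock: 12.58
eef_pos: [534.4, 304.4, 233.3]
eef_rot: [-0.044, 1.567, 0.487]
ft_force: [0.9, 0.1, -0.6]
finger_gap: 36.6
12.58 [534.4 304.4 233.3] 
 [[ 0.003 -0.507  0.862]
 [ 0.002  0.862  0.507]
 [-1.    -0.     0.004]] 36.6 [ 0.9  0.1 -0.6] [ 0.39  0.42  0.14  1.28  0.   -0.15]
need shift [ -0.94 -13.36  -7.46] turn [ 3.73  0.04 -0.  ]
```

```bash
python3 -m crank '[[[-0.5,-0.7,-0.4],[0,0,0],0.2],[[-1,-1.4,-0.8],[0,0,0],0.2],[[-1.4,-2.1,-1.2],[0,0,0],0.2],[[-1.4,-2.8,-1.6],[0,0,0],0.2],[[-1.4,-3.5,-2],[0,0,0],0.2]]' && python3 -m crank '[[[0,-0.8,-0.4],[0,0,0],0.2],[[0,-1.6,-0.8],[0,0,0],0.2],[[0,-2.4,-1.2],[0,0,0],0.2],[[0,-3.2,-1.6],[0,0,0],0.2],[[0,-4,-2.1],[0,0,0],0.2]]' && python3 -m crank '[[[0,-0.8,-0.4],[1,0,0],0.2],[[0,-1.6,-0.8],[2,0,0],0.2],[[0,-2.4,-1.2],[3,0,0],0.2],[[0,-3.2,-1.6],[3.7,0,0],0.2],[[0,-4,-2.1],[3.7,0,0],0.2]]'; python3 - <<'E'
from h import *
stat();need(b2w(65,-24,90),yaw=101.8)
E
```

```text
clock: 13.0
eef_pos: [536.1, 140.7, 287.8]
eef_rot: [-0.426, 1.567, 0.104]
ft_force: [-0.3, -0.0, -1.3]
finger_gap: 36.3
clock: 13.42
eef_pos: [544.3, -40.0, 286.7]
eef_rot: [-0.719, 1.568, -0.19]
ft_force: [0.8, 0.7, -0.9]
finger_gap: 36.9
clock: 13.83
eef_pos: [552.5, -220.6, 286.7]
eef_rot: [-0.644, 1.569, -0.442]
ft_force: [0.4, -0.3, -0.7]
finger_gap: 36.8
13.83 [ 552.5 -220.6  286.7] 
 [[ 0.002 -0.201  0.98 ]
 [-0.001  0.98   0.201]
 [-1.    -0.001  0.002]] 36.8 [ 0.4 -0.3 -0.7] [-0.52  0.38  0.21  1.4   0.   -0.72]
need shift [ 4.92 -2.1  -0.56] turn [-0.04  0.02  0.02]
```

```bash
python3 -m crank '[[[0.4,-0.9,-0.3],[0,0,0],0.2],[[0.8,-1.8,-0.56],[0,0,0],0.2],[[1.6,-2.1,-0.56],[0,0,0],0.2],[[2.6,-2.1,-0.56],[0,0,0],0.2],[[3.6,-2.1,-0.56],[0,0,0],0.2]]' &&  python3 -m crank '[[[0.8,0,0],[0,0,0],0.2],[[1.5,0,0],[0,0,0],0.2],[[2.1,0,0],[0,0,0],0.2],[[2.36,0,0],[0,0,0],0.2],[[2.36,0,0],[0,0,0],0.2]]' && python3 -m crank '[[[0,0,0],[0,0,0],0.55],[[0,0,0],[0,0,0],0.55],[[0,0,0],[0,0,0],0.55],[[-0.3,0,0],[0,0,0],0.55],[[-1,0,0],[0,0,0],0.55]]' && python3 -m crank '[[[-1,0,0],[0,0,0],0.55],[[-2,0,0],[0,0,0],0.55],[[-3,0,0],[0,0,0],0.55],[[-4,0.2,0],[0,0,0],0.55],[[-5,0.6,0],[0,0,0],0.55]]'; python3 - <<'E'
from h import *
stat();need(u2w(570.2,-13.6,150),yaw=120.5)
w=optics.grab_frame("wrist");cv2.imwrite("pics/w7.png",w[:,:,::-1])
E
```

```text
clock: 14.25
eef_pos: [548.0, -307.3, 141.4]
eef_rot: [-0.837, 1.567, -0.633]
ft_force: [1.0, -0.0, -0.6]
finger_gap: 36.8
clock: 14.67
eef_pos: [547.2, -305.3, 45.8]
eef_rot: [2.289, 1.569, 2.496]
ft_force: [0.7, -1.0, -0.5]
finger_gap: 36.6
clock: 15.08
eef_pos: [546.9, -305.0, 85.7]
eef_rot: [2.295, 1.568, 2.502]
ft_force: [-0.3, 0.6, -0.9]
finger_gap: 46.8
clock: 15.5
eef_pos: [542.8, -283.2, 288.8]
eef_rot: [-0.898, 1.568, -0.693]
ft_force: [0.5, 1.0, -0.4]
finger_gap: 47.2
15.5 [ 542.8 -283.2  288.8] 
 [[ 0.002 -0.204  0.979]
 [-0.002  0.979  0.204]
 [-1.    -0.002  0.002]] 47.2 [ 0.5  1.  -0.4] [-0.61  0.41  0.26  1.42 -0.   -0.82]
need shift [ 3.44 13.96  1.76] turn [-3.75  0.01  0.03]
```

```bash
python3 -m crank '[[[0,0.9,0.1],[0,0,0],0.6],[[0,1.8,0.2],[0,0,0],0.6],[[0,2.7,0.3],[0,0,0],0.6],[[0,3.6,0.4],[0,0,0],0.6],[[0,4.5,0.5],[0,0,0],0.6]]' && python3 -m crank '[[[0,0.9,0.1],[-0.7,0,0],0.6],[[0,1.8,0.2],[-1.4,0,0],0.6],[[0,2.7,0.3],[-2.1,0,0],0.6],[[0,3.6,0.4],[-2.8,0,0],0.6],[[0,4.5,0.5],[-3.7,0,0],0.6]]'; python3 - <<'E'
from h import *
need(u2w(570.2,-12,150),yaw=120.5)
E
```

```text
clock: 15.97
eef_pos: [525.2, -100.9, 286.6]
eef_rot: [-0.535, 1.569, -0.329]
ft_force: [0.7, 0.0, 0.1]
finger_gap: 51.3
clock: 16.38
eef_pos: [507.9, 79.6, 286.7]
eef_rot: [-0.531, 1.569, 0.001]
ft_force: [1.3, -0.1, -0.7]
finger_gap: 51.4
need shift [3.42 4.43 2.3 ] turn [-0.    0.02  0.01]
```

```bash
python3 - <<'E'
import cv2
a=cv2.imread("pics/w7.png")[0:300,80:400]
cv2.imwrite("pics/c7.png",a)
E
```

```text
(no output)
```

View pics/c7.png

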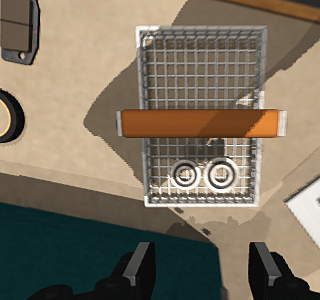

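Both bearings lie side by side in the basket's far half (crop px (185,175), (221,174)). Now the spacer.

```bash
python3 -m crank '[[[0.2,0.8,0.5],[0,0,0],0.6],[[0.4,1.6,1],[0,0,0],0.6],[[0.8,2.4,1.5],[0,0,0],0.6],[[1.2,3.2,1.8],[0,0,0],0.6],[[1.8,3.9,2.1],[0,0,0],0.6]]' && python3 -m crank '[[[0.8,0.5,0.2],[0,0,0],0.6],[[1.6,0.53,0.2],[0,0,0],0.6],[[1.6,0.53,0.2],[0,0,0],0.6],[[1.6,0.53,0.2],[0,0,0],0.6]]'; python3 - <<'E'
from h import *
stat();P=optics.camera_params("wrist");w=optics.grab_frame("wrist");cv2.imwrite("pics/w8.png",w[:,:,::-1]);find(w,P)
c=[cast(P,proj(P,u2w(570,-12,52)),52)]
need(u2w(570.2,-12,53),yaw=120.5)
E
```

```text
clock: 16.8
eef_pos: [502.3, 257.4, 214.9]
eef_rot: [-0.168, 1.567, 0.362]
ft_force: [1.1, -0.3, -0.4]
finger_gap: 51.2
clock: 17.13
eef_pos: [497.8, 277.1, 149.9]
eef_rot: [3.081, 1.569, -2.672]
ft_force: [-0.3, 0.2, 1.3]
finger_gap: 51.1
17.13 [497.8 277.1 149.9] 
 [[-0.001 -0.505  0.863]
 [-0.001  0.863  0.505]
 [-1.     0.    -0.001]] 51.1 [-0.3  0.2  1.3] [ 0.36  0.39 -0.15  1.03 -0.   -0.16]
([631.0, 107.1], np.float64(41.0), [489.3, 412.5], (425, 279))
([571.8, -12.3], np.float64(44.2), [498.9, 279.6], (283, 212))
([562.7, 61.8], np.float64(40.2), [453.5, 338.8], (377, 200))
need shift [ 2.46  0.06 -0.01] turn [-0.04  0.01  0.  ]
```

View pics/w8.png

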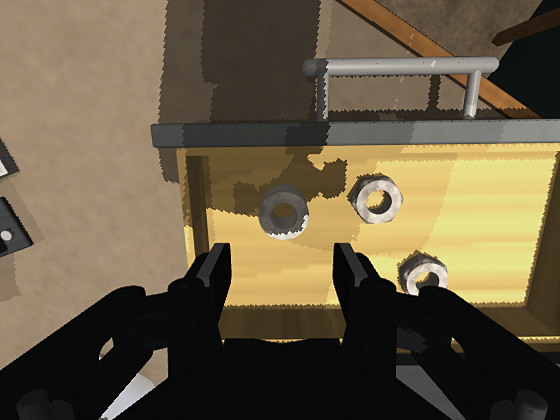

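```bash
python3 -m crank '[[[0.8,0.05,0],[0,0,0],0.6],[[1.6,0.05,0],[0,0,0],0.6],[[2.1,0.05,0],[0,0,0],0.6],[[2.38,0.05,0],[0,0,0],0.6],[[2.38,0.05,0],[0,0,0],0.6]]' && python3 -m crank '[[[0,0,0],[0,0,0],0.2],[[0,0,0],[0,0,0],0.2],[[0,0,0],[0,0,0],0.2],[[0,0,0],[0,0,0],0.2],[[0,0,0],[0,0,0],0.2]]' && python3 -m crank '[[[-0.6,0,0],[0,0,0],0.2],[[-1.6,0,0],[0,0,0],0.2],[[-2.6,0,0],[0,0,0],0.2],[[-3.6,-0.3,-0.2],[0,0,0],0.2],[[-4.6,-0.7,-0.6],[0,0,0],0.2]]';  python3 - <<'E'
from h import *
stat();need(b2w(-65,0,290),yaw=101.8)
E
```

```text
clock: 17.6
eef_pos: [498.0, 278.3, 54.5]
eef_rot: [-0.768, 1.571, -0.24]
ft_force: [0.1, 0.2, -0.0]
finger_gap: 51.4
clock: 18.02
eef_pos: [499.0, 279.2, 56.6]
eef_rot: [-0.314, 1.567, 0.215]
ft_force: [0.9, -1.6, 9.3]
finger_gap: 35.9
clock: 18.43
eef_pos: [491.8, 245.5, 237.5]
eef_rot: [-0.168, 1.567, 0.363]
ft_force: [1.5, 0.5, -0.9]
finger_gap: 36.4
18.43 [491.8 245.5 237.5] 
 [[ 0.003 -0.506  0.863]
 [ 0.001  0.863  0.506]
 [-1.    -0.001  0.003]] 36.4 [ 1.5  0.5 -0.9] [ 0.31  0.31 -0.03  1.23  0.   -0.22]
need shift [ -1.33 -11.03  -8.67] turn [3.72 0.04 0.  ]
```

```bash
python3 -m crank '[[[-0.5,-0.6,-0.5],[0,0,0],0.2],[[-1,-1.2,-1],[0,0,0],0.2],[[-1.3,-1.8,-1.5],[0,0,0],0.2],[[-1.3,-2.4,-2],[0,0,0],0.2],[[-1.3,-3.1,-2.5],[0,0,0],0.2]]' && python3 -m crank '[[[0,-0.7,-0.54],[0,0,0],0.2],[[0,-1.4,-1.08],[0,0,0],0.2],[[0,-2.1,-1.62],[0,0,0],0.2],[[0,-2.8,-2.16],[0,0,0],0.2],[[0,-3.5,-2.7],[0,0,0],0.2]]' && python3 -m crank '[[[0,-0.7,-0.54],[1,0,0],0.2],[[0,-1.4,-1.08],[2,0,0],0.2],[[0,-2.1,-1.62],[3,0,0],0.2],[[0,-2.8,-2.16],[3.7,0,0],0.2],[[0,-3.5,-2.7],[3.7,0,0],0.2]]'; python3 - <<'E'
from h import *
stat();need(b2w(-68,0,52),yaw=101.8)
E
```

```text
clock: 18.85
eef_pos: [467.3, 86.5, 288.1]
eef_rot: [-0.481, 1.567, 0.048]
ft_force: [1.2, -0.3, -0.2]
finger_gap: 35.9
clock: 19.27
eef_pos: [444.5, -89.5, 287.4]
eef_rot: [-0.885, 1.568, -0.356]
ft_force: [0.5, -0.9, -0.6]
finger_gap: 36.5
clock: 19.68
eef_pos: [421.9, -265.0, 287.4]
eef_rot: [-0.9, 1.568, -0.698]
ft_force: [0.1, 1.3, 0.1]
finger_gap: 36.2
19.68 [ 421.9 -265.   287.4] 
 [[ 0.002 -0.2    0.98 ]
 [-0.002  0.98   0.2  ]
 [-1.    -0.002  0.001]] 36.2 [0.1 1.3 0.1] [-0.72  0.21 -0.04  1.32  0.   -0.93]
need shift [ 5.89 -1.07 -0.47] turn [-0.05  0.02  0.02]
```

```bash
python3 -m crank '[[[0.8,-0.6,-0.3],[0,0,0],0.2],[[1.6,-1.07,-0.47],[0,0,0],0.2],[[2.5,-1.07,-0.47],[0,0,0],0.2],[[3.4,-1.07,-0.47],[0,0,0],0.2],[[4.3,-1.07,-0.47],[0,0,0],0.2]]' &&  python3 -m crank '[[[0.7,0,0],[0,0,0],0.2],[[1.2,0,0],[0,0,0],0.2],[[1.6,0,0],[0,0,0],0.2],[[1.72,0,0],[0,0,0],0.2],[[1.72,0,0],[0,0,0],0.2]]' && python3 -m crank '[[[0,0,0],[0,0,0],0.55],[[0,0,0],[0,0,0],0.55],[[0,0,0],[0,0,0],0.55],[[-0.3,0,0],[0,0,0],0.55],[[-1,0,0],[0,0,0],0.55]]' && python3 -m crank '[[[-1,0,0],[0,0,0],0.55],[[-2,0,0],[0,0,0],0.55],[[-3,0,0],[0,0,0],0.55],[[-4,0.2,0],[0,0,0],0.55],[[-5,0.6,0],[0,0,0],0.55]]'; python3 - <<'E'
from h import *
stat();need(u2w(562.7,62,290),yaw=96.3)
w=optics.grab_frame("wrist");cv2.imwrite("pics/w9.png",w[:,:,::-1])
E
```

```text
clock: 20.1
eef_pos: [412.9, -309.7, 113.7]
eef_rot: [-0.983, 1.568, -0.778]
ft_force: [0.7, -1.0, -0.3]
finger_gap: 35.9
clock: 20.52
eef_pos: [412.9, -309.0, 45.1]
eef_rot: [2.149, 1.57, 2.355]
ft_force: [1.1, 0.4, 0.1]
finger_gap: 35.8
clock: 20.93
eef_pos: [412.0, -308.0, 83.9]
eef_rot: [2.144, 1.567, 2.351]
ft_force: [0.4, 0.0, -0.6]
finger_gap: 47.0
clock: 21.35
eef_pos: [408.0, -286.2, 286.6]
eef_rot: [-1.049, 1.569, -0.843]
ft_force: [0.6, -0.9, -0.1]
finger_gap: 46.8
21.35 [ 408.  -286.2  286.6] 
 [[ 0.001 -0.204  0.979]
 [-0.002  0.979  0.204]
 [-1.    -0.002  0.001]] 46.8 [ 0.6 -0.9 -0.1] [-0.78  0.21 -0.04  1.32 -0.   -0.98]
need shift [-0.11 15.07  4.3 ] turn [1.1  0.01 0.02]
```

```bash
python3 -m crank '[[[0,0.8,0.2],[0.5,0,0],0.6],[[0,1.6,0.4],[1.1,0,0],0.6],[[0,2.5,0.6],[1.1,0,0],0.6],[[0,3.4,0.8],[1.1,0,0],0.6],[[0,4.2,1],[1.1,0,0],0.6]]' && python3 -m crank '[[[0,0.8,0.3],[0,0,0],0.6],[[0,1.6,0.6],[0,0,0],0.6],[[0,2.4,0.9],[0,0,0],0.6],[[0,3.2,1.2],[0,0,0],0.6],[[0,4,1.5],[0,0,0],0.6]]' &&  python3 -m crank '[[[0,0.8,0.3],[0,0,0],0.6],[[0,1.6,0.6],[0,0,0],0.6],[[0,2.4,0.9],[0,0,0],0.6],[[0,3.2,1.2],[0,0,0],0.6],[[0.6,3.8,1.4],[0,0,0],0.6]]'; python3 - <<'E'
from h import *
stat();need(u2w(562.7,62,150),yaw=96.3)
E
```

```text
clock: 21.82
eef_pos: [412.3, -111.4, 284.4]
eef_rot: [-0.468, 1.569, -0.358]
ft_force: [0.7, -0.4, 0.2]
finger_gap: 51.4
clock: 22.23
eef_pos: [454.8, 54.2, 284.5]
eef_rot: [-0.186, 1.569, -0.075]
ft_force: [1.6, -1.5, 0.3]
finger_gap: 51.2
clock: 22.65
eef_pos: [495.5, 212.5, 263.1]
eef_rot: [0.178, 1.564, 0.29]
ft_force: [1.3, 0.4, 0.9]
finger_gap: 51.4
22.65 [495.5 212.5 263.1] 
 [[ 0.007 -0.111  0.994]
 [ 0.002  0.994  0.111]
 [-1.     0.001  0.007]] 51.4 [1.3 0.4 0.9] [ 0.25  0.28 -0.    1.28  0.    0.14]
need shift [ 2.83  3.26 -0.71] turn [ 0.02  0.08 -0.01]
```

```bash
python3 -m crank '[[[0.4,0.8,-0.2],[0,0,0],0.6],[[0.8,1.6,-0.4],[0,0,0],0.6],[[1.4,2.4,-0.6],[0,0.08,0],0.6],[[2.2,3,-0.71],[0,0.08,0],0.6],[[2.83,3.26,-0.71],[0,0.08,0],0.6]]' && python3 -m crank '[[[0,0,0],[0,0,0],0.6],[[0,0,0],[0,0,0],0.6]]'; python3 - <<'E'
from h import *
stat();P=optics.camera_params("wrist");w=optics.grab_frame("wrist");cv2.imwrite("pics/w10.png",w[:,:,::-1]);find(w,P)
need(u2w(562.7,62,50),yaw=96.3)
E
```

```text
clock: 23.07
eef_pos: [449.7, 338.7, 145.4]
eef_rot: [3.016, 1.564, 3.129]
ft_force: [0.8, 0.2, 0.4]
finger_gap: 50.9
clock: 23.23
eef_pos: [450.7, 336.0, 146.5]
eef_rot: [-3.061, 1.563, -2.949]
ft_force: [-0.2, 0.2, 0.3]
finger_gap: 51.4
23.23 [450.7 336.  146.5] 
 [[-0.008 -0.111  0.994]
 [-0.002  0.994  0.111]
 [-1.    -0.001 -0.008]] 51.4 [-0.2  0.2  0.3] [ 0.49  0.39 -0.17  1.02  0.    0.38]
([629.9, 111.3], np.float64(36.8), [486.3, 415.6], (373, 263))
([564.7, 62.4], np.float64(37.4), [454.9, 340.4], (286, 217))
need shift [2.44 0.07 0.07] turn [ 0.01 -0.07 -0.  ]
```

View pics/w10.png

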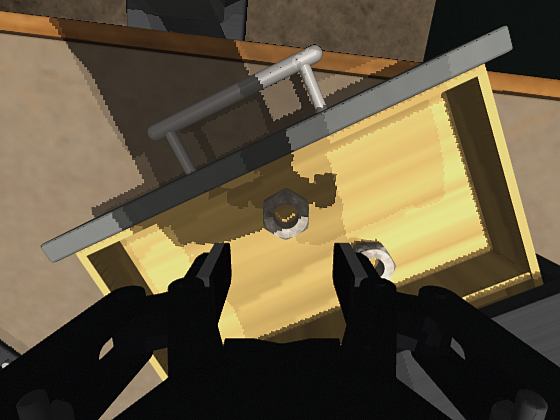

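```bash
python3 -m crank '[[[0.8,0.08,0.08],[0,-0.07,0],0.6],[[1.6,0.08,0.08],[0,-0.07,0],0.6],[[2.1,0.08,0.08],[0,-0.07,0],0.6],[[2.43,0.08,0.08],[0,-0.07,0],0.6],[[2.43,0.08,0.08],[0,-0.07,0],0.6]]' && python3 -m crank '[[[0,0,0],[0,0,0],0.2],[[0,0,0],[0,0,0],0.2],[[0,0,0],[0,0,0],0.2],[[0,0,0],[0,0,0],0.2],[[0,0,0],[0,0,0],0.2]]' && python3 -m crank '[[[-0.6,0,0],[0,0,0],0.2],[[-1.6,0,0],[0,0,0],0.2],[[-2.6,0,0],[0,0,0],0.2],[[-3.6,-0.3,0],[0,0,0],0.2],[[-4.6,-0.9,0],[0,0,0],0.2]]';  python3 - <<'E'
from h import *
stat();need(b2w(-65,41,290),yaw=101.8)
E
```

```text
clock: 23.7
eef_pos: [453.7, 338.4, 48.8]
eef_rot: [-2.855, 1.569, -2.746]
ft_force: [-1.0, -0.8, 0.2]
finger_gap: 51.2
clock: 24.12
eef_pos: [454.9, 339.8, 51.4]
eef_rot: [0.255, 1.568, 0.365]
ft_force: [0.1, -2.6, 10.7]
finger_gap: 33.9
clock: 24.53
eef_pos: [457.1, 307.0, 232.7]
eef_rot: [0.602, 1.568, 0.714]
ft_force: [0.8, -0.3, -0.5]
finger_gap: 33.9
24.53 [457.1 307.  232.7] 
 [[ 0.002 -0.112  0.994]
 [ 0.002  0.994  0.112]
 [-1.     0.001  0.002]] 33.9 [ 0.8 -0.3 -0.5] [ 0.44  0.31 -0.04  1.22  0.    0.33]
need shift [ -1.46 -14.2   -2.85] turn [-1.08  0.02 -0.01]
```

```bash
python3 -m crank '[[[-0.5,-0.8,-0.1],[0,0,0],0.2],[[-1,-1.6,-0.3],[0,0,0],0.2],[[-1.4,-2.4,-0.5],[0,0,0],0.2],[[-1.4,-3.2,-0.7],[0,0,0],0.2],[[-1.4,-4,-0.9],[0,0,0],0.2]]' && python3 -m crank '[[[0,-0.8,-0.18],[0,0,0],0.2],[[0,-1.6,-0.36],[0,0,0],0.2],[[0,-2.5,-0.54],[0,0,0],0.2],[[0,-3.4,-0.72],[0,0,0],0.2],[[0,-4.2,-0.9],[0,0,0],0.2]]' && python3 -m crank '[[[0,-0.8,-0.18],[-0.5,0,0],0.2],[[0,-1.6,-0.36],[-1,0,0],0.2],[[0,-2.5,-0.54],[-1.1,0,0],0.2],[[0,-3.4,-0.72],[-1.1,0,0],0.2],[[0,-4.2,-0.9],[-1.1,0,0],0.2]]'; python3 - <<'E'
from h import *
stat();need(b2w(-67,41,73),yaw=101.8)
E
```

```text
clock: 24.95
eef_pos: [439.0, 142.0, 287.1]
eef_rot: [0.012, 1.568, 0.123]
ft_force: [1.1, -0.2, -1.9]
finger_gap: 33.9
clock: 25.37
eef_pos: [421.2, -29.5, 286.3]
eef_rot: [-0.657, 1.569, -0.547]
ft_force: [0.7, -0.1, -0.5]
finger_gap: 33.8
clock: 25.78
eef_pos: [403.9, -200.7, 286.4]
eef_rot: [-1.203, 1.569, -0.997]
ft_force: [0.6, 0.3, -0.8]
finger_gap: 33.5
25.78 [ 403.9 -200.7  286.4] 
 [[ 0.001 -0.204  0.979]
 [-0.002  0.979  0.204]
 [-1.    -0.002  0.001]] 33.5 [ 0.6  0.3 -0.8] [-0.64  0.13 -0.15  1.3  -0.   -0.85]
need shift [ 5.34 -1.71 -0.33] turn [-0.    0.01  0.02]
```

```bash
python3 - <<'E'
import cv2
cv2.imwrite("pics/c9.png",cv2.imread("pics/w9.png")[0:300,100:460])
E
```

```text
(no output)
```

View pics/c9.png

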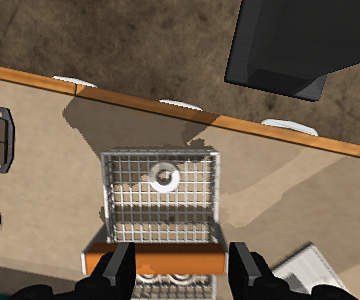

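```bash
python3 -m crank '[[[0.8,-0.8,-0.2],[0,0,0],0.2],[[1.6,-1.65,-0.33],[0,0,0],0.2],[[2.5,-1.65,-0.33],[0,0,0],0.2],[[3.4,-1.65,-0.33],[0,0,0],0.2],[[4.3,-1.65,-0.33],[0,0,0],0.2]]' &&  python3 -m crank '[[[0.6,0,0],[0,0,0],0.2],[[1.0,0,0],[0,0,0],0.2],[[1.1,0,0],[0,0,0],0.2],[[1.1,0,0],[0,0,0],0.2],[[1.1,0,0],[0,0,0],0.2]]' && python3 -m crank '[[[0,0,0],[0,0,0],0.5],[[0,0,0],[0,0,0],0.5],[[0,0,0],[0,0,0],0.5],[[-0.3,0,0],[0,0,0],0.5],[[-1,0,0],[0,0,0],0.5]]' && python3 -m crank '[[[-1,0,0],[0,0,0],0.55],[[-2,0,0],[0,0,0],0.55],[[-3,0,0],[0,0,0],0.55],[[-4,0.2,0],[0,0,0],0.55],[[-4.6,0.6,0],[0,0,0],0.55]]'; python3 - <<'E'
from h import *
stat();need(u2w(632.5,108.4,290),yaw=127)
w=optics.grab_frame("wrist");cv2.imwrite("pics/w11.png",w[:,:,::-1])
P=optics.camera_params("wrist")
hsv=cv2.cvtColor(w,cv2.COLOR_RGB2HSV)
E
```

```text
clock: 26.2
eef_pos: [404.8, -266.8, 112.4]
eef_rot: [-1.406, 1.569, -1.201]
ft_force: [0.6, -0.2, -1.0]
finger_gap: 33.9
clock: 26.62
eef_pos: [405.5, -266.3, 70.3]
eef_rot: [-1.473, 1.57, -1.267]
ft_force: [0.3, -0.6, -0.4]
finger_gap: 34.0
clock: 27.03
eef_pos: [403.9, -264.8, 107.6]
eef_rot: [2.32, 1.566, 2.526]
ft_force: [0.1, 0.7, -1.3]
finger_gap: 42.4
clock: 27.45
eef_pos: [400.7, -243.2, 297.1]
eef_rot: [-1.121, 1.567, -0.916]
ft_force: [0.5, 0.4, 0.1]
finger_gap: 46.6
27.45 [ 400.7 -243.2  297.1] 
 [[ 0.002 -0.204  0.979]
 [-0.003  0.979  0.204]
 [-1.    -0.004  0.002]] 46.6 [0.5 0.4 0.1] [-0.72  0.15 -0.08  1.33 -0.   -0.92]
need shift [ 0.13 15.64  5.54] turn [-5.05  0.01  0.05]
```

```bash
python3 -m crank '[[[0,0.8,0.2],[0,0,0],0.6],[[0,1.6,0.4],[0,0,0],0.6],[[0,2.5,0.7],[0,0,0],0.6],[[0,3.3,1],[0,0,0],0.6],[[0,4.1,1.3],[0,0,0],0.6]]' && python3 -m crank '[[[0,0.8,0.3],[0,0,0],0.6],[[0,1.6,0.6],[0,0,0],0.6],[[0,2.4,0.9],[0,0,0],0.6],[[0,3.2,1.2],[0,0,0],0.6],[[0,4,1.5],[0,0,0],0.6]]' &&  python3 -m crank '[[[0,0.8,0.3],[-1,0,0],0.6],[[0,1.6,0.6],[-2,0,0],0.6],[[0,2.4,0.9],[-3,0,0],0.6],[[0,3.2,1.2],[-4,0,0],0.6],[[0,4,1.5],[-5,0,0],0.6]]'; python3 - <<'E'
from h import *
stat();need(u2w(632.5,108.4,150),yaw=127)
E
```

```text
clock: 27.92
eef_pos: [417.2, -69.5, 293.3]
eef_rot: [-1.812, 1.57, -1.606]
ft_force: [0.4, -1.4, -0.1]
finger_gap: 51.1
clock: 28.33
eef_pos: [443.2, 99.6, 293.3]
eef_rot: [-2.148, 1.571, -1.941]
ft_force: [0.5, -0.4, 0.2]
finger_gap: 51.0
clock: 28.75
eef_pos: [469.1, 268.6, 293.2]
eef_rot: [2.019, 1.571, 2.666]
ft_force: [0.7, -0.2, 0.7]
finger_gap: 51.5
28.75 [469.1 268.6 293.2] 
 [[-0.    -0.603  0.798]
 [ 0.     0.798  0.603]
 [-1.     0.    -0.   ]] 51.5 [ 0.7 -0.2  0.7] [ 0.37  0.28  0.08  1.37  0.   -0.28]
need shift [3.58 2.59 2.62] turn [ 0.02 -0.   -0.  ]
```

```bash
python3 -m crank '[[[0.5,0.6,0.6],[0,0,0],0.6],[[1.2,1.2,1.2],[0,0,0],0.6],[[2,1.8,1.8],[0,0,0],0.6],[[2.8,2.3,2.3],[0,0,0],0.6],[[3.5,2.59,2.62],[0,0,0],0.6]]' && python3 -m crank '[[[0,0,0],[0,0,0],0.6],[[0,0,0],[0,0,0],0.6]]'; python3 - <<'E'
from h import *
stat();P=optics.camera_params("wrist");w=optics.grab_frame("wrist");cv2.imwrite("pics/w12.png",w[:,:,::-1]);find(w,P)
need(u2w(632.5,108.4,50),yaw=127)
g=w[190:245,250:320]; hsv=cv2.cvtColor(w,cv2.COLOR_RGB2HSV)
m=((hsv[...,1]<90)).astype(np.uint8); k=np.zeros_like(m);k[180:255,240:330]=1;m*=k
for c in cv2.findContours(m,cv2.RETR_EXTERNAL,cv2.CHAIN_APPROX_NONE)[0]:
    if cv2.contourArea(c)>200: print(cv2.boundingRect(c),cv2.approxPolyDP(cv2.convexHull(c),3,True)[:,0].tolist())
E
```

```text
clock: 29.17
eef_pos: [491.1, 414.7, 152.2]
eef_rot: [0.397, 1.57, 1.041]
ft_force: [1.3, 0.2, -0.1]
finger_gap: 51.0
clock: 29.33
eef_pos: [490.1, 412.7, 151.2]
eef_rot: [2.994, 1.567, -2.645]
ft_force: [-0.4, -0.9, 0.5]
finger_gap: 51.3
29.33 [490.1 412.7 151.2] 
 [[-0.004 -0.601  0.8  ]
 [-0.002  0.8    0.601]
 [-1.     0.001 -0.004]] 51.3 [-0.4 -0.9  0.5] [ 0.57  0.51  0.05  1.12  0.   -0.07]
([633.3, 108.9], np.float64(39.0), [490.4, 415.2], (283, 211))
need shift [2.58 0.05 0.02] turn [-0.03 -0.02 -0.  ]
(261, 184, 45, 52) [[282, 184], [301, 193], [305, 200], [305, 222], [284, 235], [263, 225], [261, 198]]
```

```bash
python3 -m crank '[[[0.8,0.05,0.04],[0,0,0],0.6],[[1.6,0.05,0.04],[0,0,0],0.6],[[2.2,0.05,0.04],[0,0,0],0.6],[[2.56,0.05,0.04],[0,0,0],0.6],[[2.56,0.05,0.04],[0,0,0],0.6]]' && python3 -m crank '[[[0,0,0],[0,0,0],0.2],[[0,0,0],[0,0,0],0.2],[[0,0,0],[0,0,0],0.2],[[0,0,0],[0,0,0],0.2],[[0,0,0],[0,0,0],0.2]]' && python3 -m crank '[[[-0.6,0,0],[0,0,0],0.2],[[-1.6,0,0],[0,0,0],0.2],[[-2.6,0,0],[0,0,0],0.2],[[-3.6,-0.3,-0.3],[0,0,0],0.2],[[-4.6,-0.8,-0.6],[0,0,0],0.2]]';  python3 - <<'E'
from h import *
stat();need(b2w(-65,-41,290),yaw=101.8)
E
```

```text
clock: 29.8
eef_pos: [490.7, 413.6, 49.6]
eef_rot: [2.953, 1.568, -2.689]
ft_force: [-0.9, -1.2, -0.8]
finger_gap: 51.3
clock: 30.22
eef_pos: [492.3, 415.3, 52.9]
eef_rot: [-0.092, 1.568, 0.55]
ft_force: [0.0, -1.6, 9.4]
finger_gap: 33.9
clock: 30.63
eef_pos: [490.3, 378.5, 232.6]
eef_rot: [0.193, 1.569, 0.838]
ft_force: [0.7, 0.7, -0.7]
finger_gap: 33.8
30.63 [490.3 378.5 232.6] 
 [[ 0.001 -0.601  0.799]
 [ 0.001  0.799  0.601]
 [-1.     0.     0.002]] 33.8 [ 0.7  0.7 -0.7] [ 0.53  0.43  0.15  1.28  0.   -0.12]
need shift [ -1.47 -13.58 -12.27] turn [ 5.02  0.02 -0.01]
```

```bash
python3 -m crank '[[[-0.5,-0.6,-0.5],[0,0,0],0.2],[[-1,-1.2,-1.1],[0,0,0],0.2],[[-1.4,-1.8,-1.6],[0,0,0],0.2],[[-1.4,-2.4,-2.2],[0,0,0],0.2],[[-1.4,-3,-2.7],[0,0,0],0.2]]' && python3 -m crank '[[[0,-0.6,-0.6],[0,0,0],0.2],[[0,-1.3,-1.2],[0,0,0],0.2],[[0,-1.9,-1.8],[0,0,0],0.2],[[0,-2.6,-2.3],[0,0,0],0.2],[[0,-3.2,-2.9],[0,0,0],0.2]]' && python3 -m crank '[[[0,-0.6,-0.6],[0,0,0],0.2],[[0,-1.3,-1.2],[0,0,0],0.2],[[0,-1.9,-1.8],[0,0,0],0.2],[[0,-2.6,-2.3],[0,0,0],0.2],[[0,-3.2,-2.9],[0,0,0],0.2]]' && python3 -m crank '[[[0,-0.6,-0.6],[1,0,0],0.2],[[0,-1.3,-1.2],[2,0,0],0.2],[[0,-1.9,-1.8],[3,0,0],0.2],[[0,-2.6,-2.3],[4,0,0],0.2],[[0,-3.2,-2.9],[5,0,0],0.2]]'; python3 - <<'E'
from h import *
stat();need(b2w(-67,-41,70),yaw=101.8)
E
```

```text
clock: 31.05
eef_pos: [476.1, 215.8, 287.4]
eef_rot: [-0.358, 1.568, 0.285]
ft_force: [0.8, -0.1, -0.8]
finger_gap: 33.9
clock: 31.47
eef_pos: [460.2, 43.7, 286.3]
eef_rot: [-0.85, 1.569, -0.208]
ft_force: [1.2, -1.0, -1.0]
finger_gap: 33.6
clock: 31.88
eef_pos: [444.0, -128.5, 286.4]
eef_rot: [-1.307, 1.569, -0.664]
ft_force: [0.1, 0.3, -0.6]
finger_gap: 33.6
clock: 32.3
eef_pos: [427.8, -300.5, 286.4]
eef_rot: [-1.235, 1.569, -1.033]
ft_force: [1.3, -0.6, -0.2]
finger_gap: 33.6
32.3 [ 427.8 -300.5  286.4] 
 [[ 0.001 -0.2    0.98 ]
 [-0.002  0.98   0.2  ]
 [-1.    -0.002  0.001]] 33.6 [ 1.3 -0.6 -0.2] [-0.77  0.25  0.02  1.33 -0.   -0.97]
need shift [ 5.41 -1.2  -0.4 ] turn [-0.05  0.01  0.02]
```

```bash
python3 -m crank '[[[0.8,-0.6,-0.2],[0,0,0],0.2],[[1.6,-1.2,-0.4],[0,0,0],0.2],[[2.5,-1.2,-0.4],[0,0,0],0.2],[[3.4,-1.2,-0.4],[0,0,0],0.2],[[4.3,-1.2,-0.4],[0,0,0],0.2]]' &&  python3 -m crank '[[[0.6,0,0],[0,0,0],0.2],[[1.0,0,0],[0,0,0],0.2],[[1.1,0,0],[0,0,0],0.2],[[1.1,0,0],[0,0,0],0.2],[[1.1,0,0],[0,0,0],0.2]]' && python3 -m crank '[[[0,0,0],[0,0,0],0.5],[[0,0,0],[0,0,0],0.5],[[0,0,0],[0,0,0],0.5],[[-0.3,0,0],[0,0,0],0.5],[[-1,0,0],[0,0,0],0.5]]' && python3 -m crank '[[[-1,0,0],[0,0,0],0.55],[[-2,0,0],[0,0,0],0.55],[[-3,0.3,0.5],[0,0,0],0.55],[[-4,0.6,1.2],[0,0,0],0.55],[[-4.6,0.9,2],[0,0,0],0.55]]' && python3 -m crank '[[[0,0,0.8],[0,0,0],0.55],[[0,0,1.6],[0,0,0],0.55],[[0,0,1.8],[0,0,0],0.55],[[0,0,1.8],[0,0,0],0.55]]'; python3 - <<'E'
from h import *
import pickle
stat()
w=optics.grab_frame("wrist");cv2.imwrite("pics/w13.png",w[:,:,::-1])
P=optics.camera_params("wrist");pickle.dump(P,open("P13.pkl","wb"))
E
```

```text
clock: 32.72
eef_pos: [421.9, -349.6, 112.9]
eef_rot: [-1.394, 1.569, -1.189]
ft_force: [0.5, -1.2, -0.8]
finger_gap: 34.0
clock: 33.13
eef_pos: [422.5, -349.5, 70.5]
eef_rot: [-1.503, 1.569, -1.297]
ft_force: [1.0, -1.0, -0.7]
finger_gap: 33.2
clock: 33.55
eef_pos: [421.0, -347.8, 107.4]
eef_rot: [2.246, 1.566, 2.453]
ft_force: [-0.4, -0.5, 0.3]
finger_gap: 42.5
clock: 33.97
eef_pos: [484.7, -302.5, 288.6]
eef_rot: [-1.21, 1.568, -1.006]
ft_force: [0.1, -1.3, 0.6]
finger_gap: 47.2
clock: 34.3
eef_pos: [557.0, -287.1, 284.3]
eef_rot: [2.876, 1.57, 3.085]
ft_force: [-0.8, -0.2, -0.6]
finger_gap: 46.9
34.3 [ 557.  -287.1  284.3] 
 [[-0.001 -0.207  0.978]
 [ 0.     0.978  0.207]
 [-1.     0.    -0.001]] 46.9 [-0.8 -0.2 -0.6] [-0.61  0.44  0.3   1.43 -0.   -0.81]
```

View pics/w13.png

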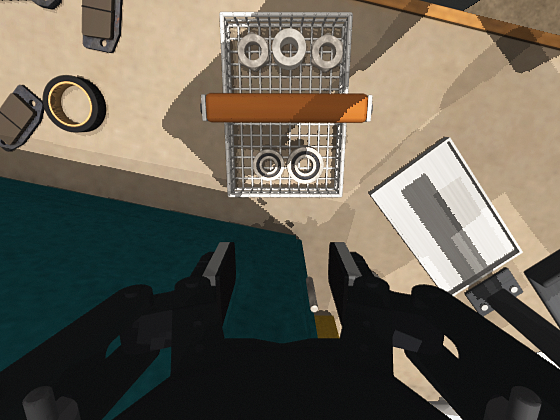

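```bash
python3 - <<'E'
from h import *
import pickle
P=pickle.load(open("P13.pkl","rb"))
a,b=cast(P,(205,107.5),134),cast(P,(371,108),134); d=b-a; print("rail",a,b,(a+b)/2,np.linalg.norm(d),np.degrees(np.arctan2(d[1],d[0])))
t=[cast(P,c,12) for c in [(371,193),(446,139),(522,251),(445,294)]]; print("tray",t,np.mean(t,0)); 
for i,j in((1,2),(0,3)): d=t[j]-t[i];print(np.linalg.norm(d),np.degrees(np.arctan2(d[1],d[0])))
d=t[0]-t[1]; print(np.linalg.norm(d),np.degrees(np.arctan2(d[1],d[0])))
need([(a+b)[0]/2,(a+b)[1]/2,180],yaw=11.8)
E
```

```text
rail [ 492.4 -366.1  134. ] [ 463.9 -229.3  134. ] [ 478.15 -297.7   134.  ] 139.73721766229642 101.76828893202065
tray [array([ 554.7, -166.5,   12. ]), array([468.1, -93.9,  12. ]), array([590.9,  62.3,  12. ]), array([677. , -19.1,  12. ])] [572.675 -54.3    12.   ]
198.69141903967565 51.82657718411812
191.5308069214976 50.31699473083291
113.00584055702609 -39.97435490805864
need shift [ 2.61  0.15 -1.95] turn [-1.798e+01 -1.000e-02 -1.000e-02]
```

```bash
python3 -m crank '[[[0,0.15,-0.5],[1.4,0,0],0.55],[[0,0.15,-1],[2.8,0,0],0.55],[[0,0.15,-1.5],[4.2,0,0],0.55],[[0,0.15,-1.95],[5.6,0,0],0.55],[[0,0.15,-1.95],[7,0,0],0.55]]' && python3 -m crank '[[[0.2,0,0],[1.4,0,0],0.55],[[0.4,0,0],[2.8,0,0],0.55],[[0.6,0,0],[4.2,0,0],0.55],[[0.8,0,0],[5.6,0,0],0.55],[[1,0,0],[7,0,0],0.55]]' && python3 -m crank '[[[0.5,0,0],[1.4,0,0],0.55],[[1,0,0],[2.8,0,0],0.55],[[1.3,0,0],[4,0,0],0.55],[[1.3,0,0],[4,0,0],0.55]]'; python3 - <<'E'
from h import *
stat();need([478.2,-297.6,131],yaw=11.8)
E
```

```text
clock: 34.77
eef_pos: [474.1, -298.5, 285.7]
eef_rot: [-2.134, 1.569, -2.547]
ft_force: [0.2, -0.0, -1.0]
finger_gap: 46.8
clock: 35.18
eef_pos: [476.3, -298.3, 244.8]
eef_rot: [-1.629, 1.57, -2.652]
ft_force: [0.5, 0.2, 0.2]
finger_gap: 46.8
clock: 35.52
eef_pos: [475.5, -297.5, 191.0]
eef_rot: [-2.266, 1.567, 2.647]
ft_force: [0.3, 0.1, 0.5]
finger_gap: 47.0
35.52 [ 475.5 -297.5  191. ] 
 [[-0.004  0.98   0.199]
 [ 0.002  0.199 -0.98 ]
 [-1.    -0.003 -0.003]] 47.0 [0.3 0.1 0.5] [-0.7   0.35 -0.09  1.13 -0.    0.67]
need shift [1.5  0.07 0.02] turn [-0.06 -0.03  0.04]
```

```bash
python3 -m crank '[[[0.5,0.07,0.02],[0,0,0],0.55],[[1,0.07,0.02],[0,0,0],0.55],[[1.3,0.07,0.02],[0,0,0],0.55],[[1.5,0.07,0.02],[0,0,0],0.55],[[1.5,0.07,0.02],[0,0,0],0.55]]' && python3 -m crank '[[[0,0,0],[0,0,0],0],[[0,0,0],[0,0,0],0],[[0,0,0],[0,0,0],0],[[0,0,0],[0,0,0],0],[[0,0,0],[0,0,0],0]]' && python3 -m crank '[[[-0.1,0,0],[0,0,0],0],[[-0.3,0,0],[0,0,0],0],[[-0.6,0,0],[0,0,0],0],[[-1,0,0],[0,0,0],0],[[-1.4,0,0],[0,0,0],0]]' && python3 -m crank '[[[-0.4,0,0],[0,0,0],0],[[-0.8,0,0],[0,0,0],0],[[-1.2,0,0],[0,0,0],0],[[-1.6,0,0],[0,0,0],0],[[-1.75,0,0],[0,0,0],0]]'; python3 - <<'E'
from h import *
stat()
A5=np.radians(50.5); s=np.array([np.cos(A5),np.sin(A5)]); 
for k in (-170,0): need([*(np.array([577,-53])+k*s),257],yaw=50.5)
E
```

```text
clock: 35.93
eef_pos: [479.6, -298.1, 132.3]
eef_rot: [-2.12, 1.569, 2.801]
ft_force: [0.5, -0.2, 0.1]
finger_gap: 47.2
clock: 36.35
eef_pos: [480.5, -298.6, 134.1]
eef_rot: [-0.338, 1.569, -1.702]
ft_force: [-4.7, 0.0, 6.6]
finger_gap: 23.0
clock: 36.77
eef_pos: [480.3, -297.9, 189.7]
eef_rot: [-2.174, 1.569, 2.745]
ft_force: [0.5, -0.4, -7.1]
finger_gap: 23.1
clock: 37.18
eef_pos: [480.9, -298.3, 261.3]
eef_rot: [0.393, 1.569, -0.971]
ft_force: [0.1, -0.9, -7.8]
finger_gap: 22.8
37.18 [ 480.9 -298.3  261.3] 
 [[ 0.001  0.979  0.205]
 [-0.002  0.205 -0.979]
 [-1.     0.001  0.002]] 22.8 [ 0.1 -0.9 -7.8] [-0.7   0.33  0.07  1.3  -0.    0.67]
need shift [ 0.1   0.29 -2.86] turn [-7.73  0.02 -0.  ]
need shift [ 0.1   3.61 -5.51] turn [-7.73  0.02 -0.  ]
```

```bash
python3 -m crank '[[[0,0.03,-0.2],[-0.6,0,0],0],[[0,0.06,-0.5],[-1.4,0,0],0],[[0,0.09,-0.8],[-2.2,0,0],0],[[0,0.12,-1.1],[-3,0,0],0],[[0,0.15,-1.43],[-3.9,0,0],0]]'; python3 - <<'E'
from h import *
A5=np.radians(50.5); s=np.array([np.cos(A5),np.sin(A5)]); 
for k in (-170,): need([*(np.array([577,-53])+k*s),260],yaw=50.5)
E
```

```text
clock: 37.6
eef_pos: [474.5, -240.4, 258.5]
eef_rot: [-2.405, 1.569, 2.858]
ft_force: [-0.2, 0.2, -7.5]
finger_gap: 22.8
need shift [-0.04  0.61 -1.27] turn [-3.8  -0.01  0.01]
```

```bash
python3 -m crank '[[[0,0.1,-0.3],[-0.8,0,0],0],[[0,0.3,-0.6],[-1.6,0,0],0],[[0,0.45,-0.9],[-2.6,0,0],0],[[0,0.61,-1.27],[-3.4,0,0],0],[[0,0.61,-1.27],[-3.8,0,0],0]]'; python3 - <<'E'
from h import *
import pickle
A5=np.radians(50.5); s=np.array([np.cos(A5),np.sin(A5)]); 
stat()
for k in (0,): need([*(np.array([577,-53])+k*s),260],yaw=50.5)
w=optics.grab_frame("wrist");cv2.imwrite("pics/w14.png",w[:,:,::-1])
P=optics.camera_params("wrist");pickle.dump(P,open("P14.pkl","wb"))
s2=optics.grab_frame("side");cv2.imwrite("pics/s14.png",s2[:,:,::-1])
S=optics.camera_params("side")
# strap (dark) in side view: mask near seat vs expected projections
for k in(-48,43,160): print("side exp",proj(S,[577+k*s[0],-53+k*s[1],200]))
E
```

```text
clock: 38.02
eef_pos: [468.4, -182.4, 258.8]
eef_rot: [3.074, 1.569, 2.388]
ft_force: [0.9, -1.6, -9.0]
finger_gap: 22.9
38.02 [ 468.4 -182.4  258.8] 
 [[-0.002  0.634  0.773]
 [ 0.002  0.773 -0.634]
 [-1.     0.    -0.002]] 22.9 [ 0.9 -1.6 -9. ] [-0.53  0.23 -0.09  1.25  0.    0.15]
need shift [-0.03  4.22  0.05] turn [ 0.03 -0.03 -0.  ]
side exp [292.4 213.2]
side exp [295.1 193. ]
side exp [298.3 169.3]
```

```bash
python3 -m crank '[[[-0.05,0.3,0],[0,0,0],0],[[-0.05,0.7,0],[0,0,0],0],[[-0.05,1.2,0],[0,0,0],0],[[-0.05,1.7,0],[0,0,0],0],[[-0.05,2.2,0],[0,0,0],0]]' && python3 -m crank '[[[0,0.5,0],[0,0,0],0],[[0,1,0],[0,0,0],0],[[0,1.5,0.03],[0,0,0],0],[[0,1.85,0.05],[0,0,0],0],[[0,2.02,0.05],[0,0,0],0]]' && python3 -m crank '[[[0,0,0],[0,0,0],0],[[0.1,0,0],[0,0,0],0],[[0.2,0,0],[0,0,0],0],[[0.3,0,0],[0,0,0],0],[[0.4,0,0],[0,0,0],0]]'; python3 - <<'E'
from h import *
stat(); need([577,-53,234],yaw=50.5)
E
```

```text
clock: 38.53
eef_pos: [526.2, -116.5, 260.6]
eef_rot: [-2.533, 1.57, 3.056]
ft_force: [1.3, -1.0, -7.0]
finger_gap: 23.0
clock: 38.95
eef_pos: [579.7, -55.1, 260.3]
eef_rot: [-2.685, 1.57, 2.906]
ft_force: [-0.8, -0.4, -8.2]
finger_gap: 23.1
clock: 39.37
eef_pos: [578.0, -56.8, 244.2]
eef_rot: [-2.303, 1.57, -2.997]
ft_force: [0.1, 0.1, -8.1]
finger_gap: 23.1
39.37 [578.  -56.8 244.2] 
 [[-0.001  0.639  0.769]
 [-0.     0.769 -0.639]
 [-1.    -0.001 -0.001]] 23.1 [ 0.1  0.1 -8.1] [-0.24  0.36  0.07  1.28 -0.    0.46]
need shift [ 0.25  0.06 -0.08] turn [-0.05 -0.01  0.01]
```

Underside about 210 mm; lower slowly until the strap bears the load.

```bash
python3 -m crank '[[[0.1,0.04,-0.05],[0,0,0],0],[[0.15,0.06,-0.06],[0,0,0],0],[[0.2,0.06,-0.06],[0,0,0],0],[[0.2,0.06,-0.06],[0,0,0],0]]'; python3 -m crank '[[[0.03,0,0],[0,0,0],0],[[0.06,0,0],[0,0,0],0],[[0.06,0,0],[0,0,0],0]]'
```

```text
clock: 39.7
eef_pos: [578.0, -52.8, 236.3]
eef_rot: [-2.416, 1.569, -3.108]
ft_force: [0.1, 0.2, -8.4]
finger_gap: 22.6
clock: 39.95
eef_pos: [578.2, -52.9, 234.2]
eef_rot: [-2.255, 1.57, -2.947]
ft_force: [-0.2, -0.3, -8.3]
finger_gap: 22.9
```

```bash
python3 -m crank '[[[0.03,0,0],[0,0,0],0],[[0.06,0,0],[0,0,0],0],[[0.06,0,0],[0,0,0],0]]';python3 -m crank '[[[0.03,0,0],[0,0,0],0],[[0.06,0,0],[0,0,0],0],[[0.06,0,0],[0,0,0],0]]'
```

```text
clock: 40.2
eef_pos: [578.2, -52.9, 234.0]
eef_rot: [0.219, 1.569, -0.473]
ft_force: [-8.9, 1.8, 18.1]
finger_gap: 23.1
clock: 40.45
eef_pos: [578.2, -52.9, 233.9]
eef_rot: [0.328, 1.566, -0.364]
ft_force: [-17.4, 3.9, 45.0]
finger_gap: 23.0
```

```bash
python3 -m crank '[[[-0.09,0,0],[0,0,0],0],[[-0.1,0,0],[0,0,0],0],[[-0.1,0,0],[0,0,0],0]]' && python3 -m crank '[[[0,0,0],[0,0,0],0.42],[[0,0,0],[0,0,0],0.42],[[0,0,0],[0,0,0],0.42],[[0,0,0],[0,0,0],0.42],[[0,0,0],[0,0,0],0.42]]' && python3 -m crank '[[[-0.3,0,0],[0,0,0],0.42],[[-0.8,0,0],[0,0,0],0.42],[[-1.4,0,0],[0,0,0],0.42],[[-2,0,0],[0,0,0],0.42],[[-2.4,0,0],[0,0,0],0.42]]'; python3 - <<'E'
from h import *
import pickle
stat()
w=optics.grab_frame("wrist");cv2.imwrite("pics/w15.png",w[:,:,::-1])
P=optics.camera_params("wrist");pickle.dump(P,open("P15.pkl","wb"))
hsv=cv2.cvtColor(w,cv2.COLOR_RGB2HSV); m=((hsv[...,0]<14)&(hsv[...,1]>130)&(hsv[...,2]>60)).astype(np.uint8)
for c in cv2.findContours(m,cv2.RETR_EXTERNAL,cv2.CHAIN_APPROX_NONE)[0]:
    if cv2.contourArea(c)>500:
        print(cv2.minAreaRect(c)); b=cv2.boxPoints(cv2.minAreaRect(c)); print([cast(P,q,234).tolist() for q in b])
need(u2w(467,66,150),yaw=30.5)
E
```

```text
clock: 40.7
eef_pos: [578.4, -52.9, 234.1]
eef_rot: [-0.248, 1.57, -0.941]
ft_force: [-2.9, 0.5, 6.9]
finger_gap: 22.6
clock: 41.12
eef_pos: [578.2, -52.9, 233.4]
eef_rot: [-2.324, 1.57, -3.016]
ft_force: [0.3, -0.5, 0.6]
finger_gap: 36.1
clock: 41.53
eef_pos: [578.4, -52.9, 331.6]
eef_rot: [0.153, 1.57, -0.539]
ft_force: [0.4, -0.9, -0.7]
finger_gap: 36.2
41.53 [578.4 -52.9 331.6] 
 [[ 0.001  0.638  0.77 ]
 [-0.001  0.77  -0.638]
 [-1.     0.     0.001]] 36.2 [ 0.4 -0.9 -0.7] [-0.23  0.36  0.29  1.51 -0.    0.46]
((280.5, 207.5), (175.0, 33.0), 90.0)
[[519.4, -18.5, 234.0], [533.9, -1.0, 234.0], [640.2, -86.6, 234.0], [623.1, -107.2, 234.0]]
need shift [ 4.57  3.32 -9.59] turn [ 3.97  0.04 -0.02]
```

```bash
python3 -m crank '[[[0,0.1,-0.5],[0,0,0],0.2],[[0,0.3,-1.2],[0,0,0],0.1],[[0,0.4,-1.9],[0,0,0],0],[[0,0.6,-2.6],[0,0,0],0],[[0,0.75,-3.3],[0,0,0],0]]' && python3 -m crank '[[[0,0.1,-0.7],[0,0,0],0],[[0,0.3,-1.4],[0,0,0],0],[[0,0.4,-2.1],[0,0,0],0],[[0,0.6,-2.8],[0,0,0],0],[[0,0.75,-3.5],[0,0,0],0]]' && python3 -m crank '[[[0,0.1,-0.6],[0.8,0,0],0],[[0,0.3,-1.2],[1.6,0,0],0],[[0,0.4,-1.8],[2.4,0,0],0],[[0,0.6,-2.4],[3.2,0,0],0],[[0,0.75,-3],[4,0,0],0]]';  python3 - <<'E'
from h import *
stat();need(u2w(415,66,120),yaw=30.5)
E
```

```text
clock: 42.0
eef_pos: [494.9, 55.4, 329.3]
eef_rot: [-2.403, 1.57, -3.095]
ft_force: [-0.0, 0.2, 0.8]
finger_gap: -0.0
clock: 42.42
eef_pos: [406.2, 167.9, 329.5]
eef_rot: [-2.469, 1.57, 3.122]
ft_force: [0.3, 0.7, 0.3]
finger_gap: 0.4
clock: 42.83
eef_pos: [333.2, 267.6, 329.6]
eef_rot: [-2.285, 1.57, 2.953]
ft_force: [0.4, -0.0, 0.1]
finger_gap: 0.3
42.83 [333.2 267.6 329.6] 
 [[-0.001  0.865  0.502]
 [ 0.     0.502 -0.865]
 [-1.    -0.    -0.   ]] 0.3 [ 0.4 -0.   0.1] [ 0.49  0.08 -0.08  1.41  0.    1.53]
need shift [ 5.24 -0.2  -0.11] turn [-0.08 -0.    0.  ]
```

```bash
python3 -m crank '[[[1,-0.2,-0.11],[0,0,0],0],[[2,-0.2,-0.11],[0,0,0],0],[[3,-0.2,-0.11],[0,0,0],0],[[4,-0.2,-0.11],[0,0,0],0],[[5,-0.2,-0.11],[0,0,0],0]]' && python3 -m crank '[[[0.8,0,0],[0,0,0],0],[[1.5,0,0],[0,0,0],0],[[1.75,0,0],[0,0,0],0],[[1.75,0,0],[0,0,0],0]]' && python3 -m crank '[[[0,0.4,0],[0,0,0],0],[[0,0.8,0],[0,0,0],0],[[0,1.3,0],[0,0,0],0],[[0,1.9,0],[0,0,0],0],[[0,2.5,0],[0,0,0],0]]' && python3 -m crank '[[[0,0.5,0],[0,0,0],0],[[0,1,0],[0,0,0],0],[[0,1.4,0],[0,0,0],0],[[0,1.7,0],[0,0,0],0],[[0,1.8,0],[0,0,0],0]]'; python3 - <<'E'
from h import *
stat();print(w2u(r.observe()["eef_pos"]))
E
```

```text
clock: 43.25
eef_pos: [324.2, 266.4, 128.1]
eef_rot: [2.371, 1.57, 1.33]
ft_force: [1.5, 0.9, 0.1]
finger_gap: -0.3
clock: 43.58
eef_pos: [323.3, 265.6, 57.5]
eef_rot: [-1.672, 1.566, -2.713]
ft_force: [-0.1, -0.6, -0.1]
finger_gap: -0.1
clock: 44.0
eef_pos: [411.6, 317.5, 60.6]
eef_rot: [-2.557, 1.57, 2.685]
ft_force: [-2.9, -0.0, 0.6]
finger_gap: -0.2
clock: 44.42
eef_pos: [474.8, 354.3, 60.5]
eef_rot: [1.852, 1.569, 0.811]
ft_force: [0.1, -0.5, 0.7]
finger_gap: 0.1
44.42 [474.8 354.3  60.5] 
 [[ 0.001  0.863  0.505]
 [ 0.001  0.505 -0.863]
 [-1.     0.001 -0.   ]] 0.1 [ 0.1 -0.5  0.7] [ 0.5   0.5  -0.24  0.84  0.    1.54]
[588.93061428  64.23868357]
```

Push on in small steps until it meets the stop.

```bash
for i in 1 2 3; do python3 -m crank '[[[0,0.05,0],[0,0,0],0],[[0,0.1,0],[0,0,0],0],[[0,0.1,0],[0,0,0],0]]'; done
```

```text
clock: 44.67
eef_pos: [476.3, 355.2, 59.9]
eef_rot: [-2.043, 1.57, -3.085]
ft_force: [0.2, 0.5, 0.2]
finger_gap: -0.1
clock: 44.92
eef_pos: [480.1, 357.4, 59.7]
eef_rot: [-2.076, 1.57, -3.117]
ft_force: [-0.8, -0.3, -0.4]
finger_gap: -0.3
clock: 45.17
eef_pos: [483.8, 359.5, 59.5]
eef_rot: [-2.243, 1.57, 2.999]
ft_force: [-0.0, -0.4, 0.3]
finger_gap: -0.1
```

```bash
for i in 1 2 ; do python3 -m crank '[[[0,0.05,0],[0,0,0],0],[[0,0.1,0],[0,0,0],0],[[0,0.1,0],[0,0,0],0]]'; done
```

```text
clock: 45.42
eef_pos: [487.3, 361.6, 59.5]
eef_rot: [-2.283, 1.57, 2.959]
ft_force: [0.4, -0.7, 0.4]
finger_gap: -0.2
clock: 45.67
eef_pos: [488.9, 362.6, 59.3]
eef_rot: [-1.619, 1.566, -2.661]
ft_force: [-9.8, -6.0, 8.3]
finger_gap: -0.4
```

```bash
python3 -m crank '[[[0,-0.3,0],[0,0,0],0],[[0,-0.8,0],[0,0,0],0],[[0,-1.3,0],[0,0,0],0],[[-0.6,-1.5,0],[0,0,0],0],[[-1.6,-1.5,0],[0,0,0],0]]' && python3 -m crank '[[[-1,0,0],[0,0,0],0],[[-2,-0.4,0],[0,0,0],0],[[-3,-0.8,0],[0,0,0],0],[[-4,-1.2,0],[0,0,0],0],[[-4,-1.6,-0.3],[0,0,0],0]]'; python3 - <<'E'
from h import *
t=optics.grab_frame("top");s=optics.grab_frame("side")
a=cv2.resize(t[130:290,90:400],None,fx=1.4,fy=1.4,interpolation=cv2.INTER_CUBIC)
b=cv2.resize(s[110:340,170:420],None,fx=1.4,fy=1.4,interpolation=cv2.INTER_CUBIC)
c=np.zeros((max(a.shape[0],b.shape[0]),a.shape[1]+b.shape[1],3),np.uint8);c[:a.shape[0],:a.shape[1]]=a;c[:b.shape[0],a.shape[1]:]=b
print(c.shape);cv2.imwrite("pics/fin.png",c[:,:,::-1]);stat()
E
```

```text
clock: 46.08
eef_pos: [435.3, 331.3, 121.4]
eef_rot: [-1.64, 1.563, -2.682]
ft_force: [1.7, 1.0, -0.6]
finger_gap: 0.2
clock: 46.5
eef_pos: [379.1, 311.0, 289.6]
eef_rot: [1.555, 1.563, 0.513]
ft_force: [-0.4, 0.1, 0.8]
finger_gap: 0.2
(322, 784, 3)
46.6 [376.3 311.4 285.9] 
 [[ 0.002  0.863  0.506]
 [ 0.002  0.506 -0.863]
 [-1.     0.003 -0.001]] -0.2 [ 0.3 -0.5 -0.5] [ 0.52  0.19 -0.07  1.31  0.    1.56]
```

View pics/fin.png

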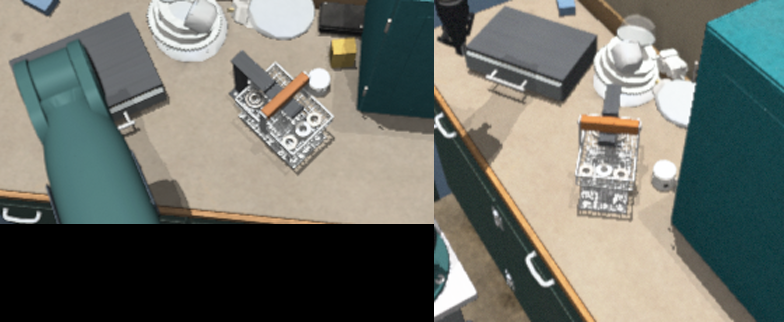

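The picture shows the basket hanging level on the strap with the parts inside, the drawer shut (no plywood gap visible in the side view) and the piston standing where it was. I'm handing the job in.

```bash
python3 -m crank '[[[0,0,0],[0,0,0],0],[[0,0,0],[0,0,0],0],[[0,0,0],[0,0,0],0],[[0,0,0],[0,0,0],0],[[0,0,0],[0,0,0],0]]'; python3 -c "
from bench import r
print(r.close_job())"
```

```text
clock: 47.02
eef_pos: [377.7, 311.1, 282.9]
eef_rot: [-1.736, 1.569, -2.778]
ft_force: [-0.0, -0.4, -1.2]
finger_gap: -0.2
the job is handed in; nothing more can be done
None
```

The job is done and handed in at about 47 s. I opened the drawer about 145 mm and put all five parts (two bearings, the spacer and two nuts) into the basket on the bench. Then I hung the basket on the strap hook and pushed the drawer shut.

**Rail on the hook:** after release I measured the rail centre at about (579, -53) mm. The seat was found at about (577, -53) mm, so they agree within a few millimetres. At the assumed top height of 234 mm the rail came out 137 mm long against 138 mm given. That fits a level rail resting on the strap.

**Drawer:** I pushed until it met its stop, at about 11 N. The last side view shows no gap.

**Parts and bystanders:** the last picture shows the basket level with parts inside and the piston in place. The tape roll and brake pad were last seen undisturbed before the lift, and I did not check them again.

**Disagreements and misses:**
- The first basket position from the top camera was about 5 mm off. The wrist camera corrected it.
- The stand position differed by up to 9 mm between views, well within tolerance.
- Seating the rail briefly pressed down with 45 N at the wrist. That force went through the gripped rail and I backed off at once. It is under the 120 N wrist limit, but above the 40 N limit for the arm or gripper body. As far as I can tell only the finger pads were in contact.

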